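# Reload the slide reader's indexed carriage

## Task

Pull the spring plunger knob up, draw the slide carriage out from under the reader's hood and let the plunger snap into the outer hole. Lay the finished slides that are in the carriage into the white tray, and seat every fresh slide from the bench flat and square in a pocket of its own. Then pull the plunger again, push the carriage back under the hood and let the plunger snap fully into the inner hole.

Things in the scene. Friction and masses are not known exactly. Their poses are not given: they have to be found in the camera images.
- reader: Slide reader, fixed: base 100 x 385 mm, 12 mm high, grey hood (100 x 146 mm, top at z 38 mm, 12 mm black block on it) at one end. Origin on the bench under the hood's centre; y axis along the base, outward from the hood (as the carriage comes out), z up. Base: y -80 to +305, x -50 to +50 mm. Index holes (10 mm wide) in the strip at x = 0: inner at y 116, outer at y 281 mm.
- carriage (a joint): Travel of the steel carriage out along the reader's y, m: 0 at the inner hole (all three pockets under the hood; as found), 0.165 at the outer hole (all pockets clear of the hood by 28 mm or more). End stops 3 mm beyond each hole. About 1.2 N of friction. It cannot move while the plunger is in a hole.
- plunger (a joint): Lift of the spring plunger, m: 0 is fully down in a hole, 0.010 its upper stop. The round-nosed pin clears the strip from 0.006 on (lift 8 mm to move freely); released between holes it rests on the strip at 0.006; near a hole (within about 2 mm) it centres itself and drops in. Spring 5 N at 0, 10 N at 0.010.
- knob_grip (a point): Middle of the black knurled plunger knob, on the outer end of the carriage (116 mm from the carriage's middle). Knob 22 mm in diameter, 18 mm high (plus a 4 mm cap), so from 9 mm below to 9 mm above this point (white cap to 13 mm above); at z 51 mm when down. Below it is a 17 mm sleeve, 19 mm high. It rides on the plunger and carriage.
- pocket_0 (a point): Centre of the floor of the pocket nearest the hood's inner end, z 23 mm; rides on the carriage, axes as the reader's. A pocket is 82 mm long (x) and 30 mm wide (y), guides 4 mm high (flush with a seated slide's top). Its floor is an 18 mm wide rib 6 mm over the carriage's plate; no guides within 27 mm of the middle in x, so fingers fit beside a slide's middle and 5 mm below it.
- pocket_1 (a point): The same for the middle pocket, 52 mm further along y.
- pocket_2 (a point): The same for the outer pocket, 52 mm further again, 64 mm from the knob's axis.
- done_0: Finished slide: framed glass slide 26 (its x) x 76 (its y) x 4 mm, 12 g, origin at the centre of its underside. Found in pocket_0, under the hood.
- done_1: Finished slide like done_0, found in pocket_2.
- fresh_0: Fresh slide, the same kind as the finished ones, lying flat on the bench in front of the reader. May be absent (two or three are there).
- fresh_1: Fresh slide like fresh_0.
- fresh_2: Fresh slide like fresh_0.
- tray: White open tray, fixed, 150 (its x) x 110 (its y) mm, walls 3 mm thick and 14 mm high, floor 3 mm. Origin at the centre of its underside.
- joystick_post (a point): Top of the joystick stand's post (z 0.2 m, 45 mm thick), fixed to the bench in front of the base's outer half; its stick hangs 25 mm nearer the robot and 105 mm further left (top at z 0.19). Not part of the job: pass behind or above it. A power box 83 mm high stands beyond the hood's inner end (x 0.61 to 0.73, y below -0.31).

How it is judged:
On the way:
1. the carriage is drawn out and the plunger is down in the outer hole (value of joint carriage between 0.162 and 0.168 m and value of joint plunger below 0.002 m), for 0.2 s.
At the end, for the whole second after the job is handed in: Each fresh slide in a pocket (centre within 5 mm, underside within 2 mm of the floor, tilt < 0.05, square within 0.08 rad); each finished slide at rest in the tray (centre within 65 x 45 mm of its centre, < 15 mm high); carriage within 3 mm of the inner hole, plunger lift < 2 mm (((horizontal distance between fresh_0 and pocket_0 below 0.005 m and z of fresh_0 in the frame of pocket_0 between -0.002 and 0.002 m and angle between the y axis of fresh_0 and the x axis of pocket_0, either way round below 0.08 rad and angle between fresh_0's own z axis and vertical below 0.05 rad) or (horizontal distance between fresh_0 and pocket_1 below 0.005 m and z of fresh_0 in the frame of pocket_1 between -0.002 and 0.002 m and angle between the y axis of fresh_0 and the x axis of pocket_1, either way round below 0.08 rad and angle between fresh_0's own z axis and vertical below 0.05 rad) or (horizontal distance between fresh_0 and pocket_2 below 0.005 m and z of fresh_0 in the frame of pocket_2 between -0.002 and 0.002 m and angle between the y axis of fresh_0 and the x axis of pocket_2, either way round below 0.08 rad and angle between fresh_0's own z axis and vertical below 0.05 rad)) and ((horizontal distance between fresh_1 and pocket_0 below 0.005 m and z of fresh_1 in the frame of pocket_0 between -0.002 and 0.002 m and angle between the y axis of fresh_1 and the x axis of pocket_0, either way round below 0.08 rad and angle between fresh_1's own z axis and vertical below 0.05 rad) or (horizontal distance between fresh_1 and pocket_1 below 0.005 m and z of fresh_1 in the frame of pocket_1 between -0.002 and 0.002 m and angle between the y axis of fresh_1 and the x axis of pocket_1, either way round below 0.08 rad and angle between fresh_1's own z axis and vertical below 0.05 rad) or (horizontal distance between fresh_1 and pocket_2 below 0.005 m and z of fresh_1 in the frame of pocket_2 between -0.002 and 0.002 m and angle between the y axis of fresh_1 and the x axis of pocket_2, either way round below 0.08 rad and angle between fresh_1's own z axis and vertical below 0.05 rad)) and ((horizontal distance between fresh_2 and pocket_0 below 0.005 m and z of fresh_2 in the frame of pocket_0 between -0.002 and 0.002 m and angle between the y axis of fresh_2 and the x axis of pocket_0, either way round below 0.08 rad and angle between fresh_2's own z axis and vertical below 0.05 rad) or (horizontal distance between fresh_2 and pocket_1 below 0.005 m and z of fresh_2 in the frame of pocket_1 between -0.002 and 0.002 m and angle between the y axis of fresh_2 and the x axis of pocket_1, either way round below 0.08 rad and angle between fresh_2's own z axis and vertical below 0.05 rad) or (horizontal distance between fresh_2 and pocket_2 below 0.005 m and z of fresh_2 in the frame of pocket_2 between -0.002 and 0.002 m and angle between the y axis of fresh_2 and the x axis of pocket_2, either way round below 0.08 rad and angle between fresh_2's own z axis and vertical below 0.05 rad)) and x of done_0 in the frame of tray between -0.065 and 0.065 m and y of done_0 in the frame of tray between -0.045 and 0.045 m and z of each of done_0, done_1 in the frame of tray below 0.015 m and angle between each of done_0, done_1's own z axis and vertical below 0.25 rad and linear speed of each of done_0, done_1 below 0.02 m/s and x of done_1 in the frame of tray between -0.065 and 0.065 m and y of done_1 in the frame of tray between -0.045 and 0.045 m and value of joint carriage between -0.003 and 0.003 m and value of joint plunger below 0.002 m and velocity of joint carriage below 0.01 m/s); the robot touches nothing.
Of fresh_0, fresh_1, fresh_2 only 2 to 3 are there at a start; the rules pass over those that are not, and their reading is None.
At some moment in a run one of fresh_0, fresh_1, fresh_2 may be knocked a few centimetres aside while the robot is not near it.
Once in a run the grip may slacken for a moment while it holds something.
It also fails if it takes over 208 s, if anything falls off the work surface, if the arm or the gripper's body presses on something with over 40 N, if the wrist force passes 120 N, or if a joint passes its speed limit or range.

## Robot

A 7-joint arm with a two-finger parallel gripper is mounted at the origin on a cart in front of the work surface, level with it; the furniture and walls round the work are solid. World frame = base frame: x ahead of the robot, y to its left, z up, the work surface at z = 0. Lengths are in m, angles in rad, forces in N, time in s.
With the tool pointing down it reaches from about 0.4 to 0.85 m from the base axis. Payload 10.4 kg.
Tool frame: the origin (TCP) lies midway between the tips of the shut fingers; the grasp point (between the pads) lies 19 mm behind it (tcp_to_grasp is the distance from the TCP to the grasp point, in m); z points along the fingers, y is the line along which they close (so a half turn about z gives the same grasp; the last joint's range is limited). The gripper opens to 87 mm and grips with 3 to 60 N. Pads are 19 mm wide; open, the fingers measure 117 mm over their backs; the gripper's body (75 mm by 190 mm) begins 51 mm behind the grasp point.
Start: joints at [-1.333, 0.332, -0.065, 1.46, 0.022, 1.35, -0.088], TCP at [0.161, 0.604, 0.223] pointing down, gripper open.
Joint ranges: [-2.6, 2.6], [-0.5, 2.12], [-1.47, 1.34], [0.16, 2.42], [-1.27, 4.41], [0.06, 2.06], [-2.6, 2.6]. Speed limits (rad/s): [2.22, 2.22, 2.79, 2.79, 3.14, 3.14, 3.14].

## Interface

Orientations are given as a unit quaternion [x, y, z, w].
In Python, from plant import get_state, camera, close_job, tcp_to_grasp gives the robot as it stands.
- The arm moves only by the shell command python3 -m pendant 'ROWS' [FORCE]. ROWS is JSON, a list of rows, each an object of numbers: "claw": the opening, from 0 (shut) to 1 (fully open); "x", "y", "z": the shift along the tool's x, y, z scaled (see below); "wx", "wy", "wz": the turn, a rotation vector about the tool's x, y, z scaled (see below). A call has 1 to 8 rows; each row is the pose to reach, as a shift and turn from the pose commanded when the call began, along the tool's axes at that moment; what a row does not reach only later rows make up. The controller multiplies each number of a shift by 300 mm and each number of a turn by 45 degrees. A row lasts 1/12 s, in which the tool goes at most 41.7 mm and 7.16 degrees, less where a joint would pass 70% of its speed; a pose out of reach is approached as far as the arm can. A call with a number of a shift or a turn outside -1 to 1 is refused whole. A call with a gripper value outside its range is refused whole. The fingers move at their own pace and stop on an object; FORCE is the grip in N (left out, the last holds). Time passes only in rows, so rows that repeat a pose let the fingers close. It gives the time, the measured TCP pose, the force, the opening and the grip force at its end, in the units of the state.
- get_state(): the state, without advancing time (a new reading comes with each control period).
- camera(name): name is "scene" or "top" or "wrist"; returns a dict with "frame" (400x640x3 uint8, red, green, blue), "intrinsics" (3x3 intrinsics, pixels), "R" (3x3) and "t" (3): a world point X has camera coordinates R X + t; the wrist camera has in their place "mount" (4x4, takes a point from camera to tool coordinates, whose origin is the TCP and whose axes are the flange's). Camera axes: x right, y down, z forward; pixel columns grow to the right and rows downward; lengths in m; the calibration is good to about 2 mm. A picture is of the moment at which its call begins: read the wrist's pose just before it. There is no depth.
- close_job(): hands the job in; it is judged then, once.
The state is a dict: "clock": time; "q": joint angles; "joint_velocities": joint speeds; "joint_torque": joint torques, N m; "ee_pos": TCP position; "orientation": TCP orientation; "force": force on the tool from outside, world axes, zero at the start; "ft_torque": the same for the moment, N m; "opening": finger opening in m; "grip_force": force on a finger pad.
Only numpy, scipy, OpenCV 4.12 (cv2) and the standard library are available. Lean on these libraries where they do the work, as an engineer would, in place of code of your own. Each camera call takes 0.05 s, during which the arm holds its last target. There are 200 camera calls.

## Working session

There is one attempt and no reset: what is moved stays moved. The work goes in short steps, Python scripts to look and compute and a shell command to move; the robot and the scene stay as the last step left them, time stands still between calls to the robot, and variables do not carry over. Pictures are saved under pics/ and viewed, at most 14 in all, crops included, and the job is handed in when it is done.

```bash
ls; mkdir -p pics
python3 - <<'E'
from plant import *
import cv2,json
s=get_state();print({k:(v if not hasattr(v,'tolist') else v.tolist()) for k,v in s.items()},tcp_to_grasp)
for n in("scene","top","wrist"):
    c=camera(n);cv2.imwrite(f"pics/{n}0.png",c["frame"][:,:,::-1])
    print(n,c["intrinsics"],c.get("R"),c.get("t"),c.get("mount"))
E
```

```text
pics
{'clock': 0.0, 'q': [-1.3326016704772905, 0.3328571872395999, -0.06470555122447137, 1.4609686187431203, 0.021604867239083468, 1.3499066015022498, -0.08850226836219892], 'joint_velocities': [0.0013242078892773347, 0.000851944716459571, -0.0008694216899337376, 0.0008526769768027156, 0.0011941183664227282, 0.000990086366143737, -0.0002806690439266818], 'joint_torque': [-0.0003442192519287346, -62.32633352279663, 0.024402702692896128, -38.989516496658325, -0.06129606859758496, 0.03977667773142457, 0.00015295363482437097], 'ee_pos': [0.16105660127042518, 0.6034753615086962, 0.22175009843180207], 'orientation': [0.13001537571341154, 0.9915117149107419, -0.0007196432983296328, -5.819264079129567e-05], 'force': [0.23974801139471524, -0.13956688235871081, -0.4519388957423205], 'ft_torque': [-0.034708253090652175, -0.01112837264088357, -0.008415022508166815], 'grip_force': 0.0, 'opening': 0.08682935521120315} 0.0187
scene [[402.89754273   0.         311.96571973]
 [  0.         402.89754273 194.9827916 ]
 [  0.           0.           1.        ]] [[ 0.60888644 -0.79320619  0.00901392]
 [-0.55743175 -0.43592898 -0.70656618]
 [ 0.56438209  0.42519392 -0.70758956]] [-0.3799599   0.40491605  0.834324  ] None
top [[401.71776275   0.         321.05856981]
 [  0.         401.71776275 199.73197029]
 [  0.           0.           1.        ]] [[-0.01877055 -0.99982164  0.00208898]
 [-0.99903262  0.01867255 -0.0398141 ]
 [ 0.03976799 -0.00283429 -0.99920492]] [-0.02039332  0.5740838   1.19887329] None
wrist [[302.46760918   0.         320.11448408]
 [  0.         302.46760918 195.53014937]
 [  0.           0.           1.        ]] None None [[ 5.78354021e-04 -9.67948943e-01 -2.51146389e-01  6.84073755e-02]
 [ 9.99999692e-01  6.93146240e-04 -3.68615007e-04  9.04301818e-04]
 [ 5.30881681e-04 -2.51146098e-01  9.67949046e-01 -1.62043242e-01]
 [ 0.00000000e+00  0.00000000e+00  0.00000000e+00  1.00000000e+00]]
```

View pics/top0.png

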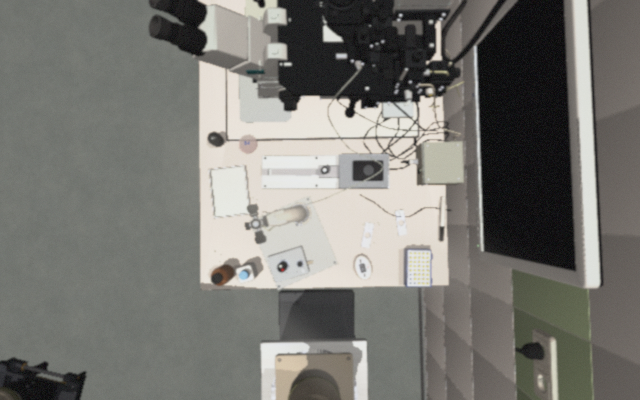

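View pics/scene0.png

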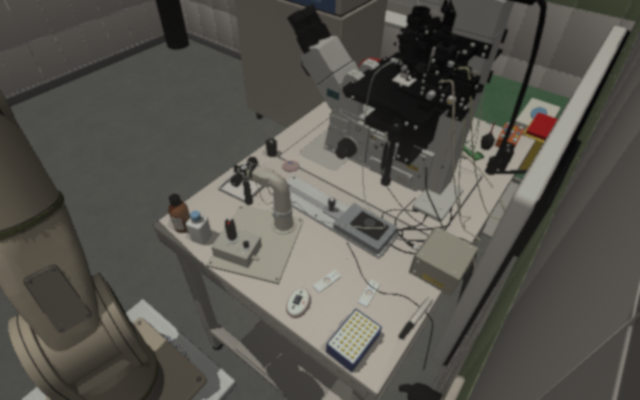

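The top view shows the reader with its hood at (364,171), base end at (263,171) and knob at (325,170). The tray is at (230,190), and the two fresh slides are at (368,234) and (401,222). The joystick stand is at (290,215). The scene view agrees: two fresh slides.

```bash
cat > h.py <<'E'
import numpy as np, cv2
from scipy.spatial.transform import Rotation as Rot
from plant import get_state, camera, close_job, tcp_to_grasp
def snap(n,name=None):
    s=get_state(); c=camera(n)
    if n=="wrist":
        Rt=Rot.from_quat(s["orientation"]).as_matrix(); M=np.array(c["mount"])
        c["Rwc"]=Rt@M[:3,:3]; c["C"]=Rt@M[:3,3]+np.array(s["ee_pos"])
    else:
        R=np.array(c["R"]); c["Rwc"]=R.T; c["C"]=-R.T@np.array(c["t"])
    c["s"]=s
    if name: cv2.imwrite(f"pics/{name}.png",c["frame"][:,:,::-1])
    return c
def ray(c,px,z):
    K=np.array(c["intrinsics"]); px=np.atleast_2d(np.array(px,float))
    d=np.c_[(px-K[:2,2])/K[0,0],np.ones(len(px))]@c["Rwc"].T
    return c["C"]+d*((z-c["C"][2])/d[:,2])[:,None]
def proj(c,X):
    K=np.array(c["intrinsics"]); p=(np.atleast_2d(X)-c["C"])@c["Rwc"]
    return p[:,:2]/p[:,2:]*K[0,0]+K[:2,2]
def go(x,y,z,yaw):
    """yaw: world direction of tool y axis (rad), tool z down. prints shift/turn numbers for the pendant"""
    s=get_state(); R=Rot.from_quat(s["orientation"]); d=np.array([x,y,z])-s["ee_pos"]
    ty=np.array([np.cos(yaw),np.sin(yaw),0]); tz=np.array([0,0,-1.]); T=np.c_[np.cross(ty,tz),ty,tz]
    w=(R.inv()*Rot.from_matrix(T)).as_rotvec()
    print("xyz",np.round(R.inv().apply(d)/.3,4),"w",np.round(np.degrees(w)/45,4),"rows",np.linalg.norm(d)/.0417,np.degrees(np.linalg.norm(w))/7.16)
E
python3 - <<'E'
from h import *
c=snap("top"); np.set_printoptions(precision=3,suppress=True)
print("hood",ray(c,[(340,153),(389,154),(389,188),(340,188)],.038))
print("end",ray(c,[(263,155),(263,187)],.012))
print("tray",ray(c,[(210,168),(245,166),(250,214),(215,217)],.014))
print("slides",ray(c,[(368,234),(401,222)],.004)); print("knob",ray(c,(325,170),.06)); print("post",ray(c,[(256,224),(300,213)],.2))
go(.55,.2,.35,np.pi/2)
E
```

```text
hood [[ 0.71  -0.09   0.038]
 [ 0.704 -0.235  0.038]
 [ 0.603 -0.232  0.038]
 [ 0.606 -0.088  0.038]]
end [[0.712 0.142 0.012]
 [0.615 0.143 0.012]]
tray [[0.675 0.302 0.014]
 [0.68  0.196 0.014]
 [0.535 0.183 0.014]
 [0.528 0.288 0.014]]
slides [[ 0.468 -0.171  0.004]
 [ 0.502 -0.272  0.004]]
knob [[ 0.658 -0.044  0.06 ]]
post [[0.508 0.136 0.2  ]
 [0.533 0.023 0.2  ]]
xyz [-1.599 -0.966 -0.425] w [-0.001 -0.    -0.332] rows 13.787504470067162 2.0864820399287374
```

```bash
R='python3 -m pendant'
python3 -m pendant '[{"x":-0.75,"y":-0.68,"z":-0.33,"wz":-0.33},{"x":-0.75,"y":-0.68,"z":-0.33,"wz":-0.33},{"x":-0.75,"y":-0.68,"z":-0.33,"wz":-0.33},{"x":-0.75,"y":-0.68,"z":-0.33,"wz":-0.33},{"x":-0.75,"y":-0.68,"z":-0.33,"wz":-0.33},{"x":-0.75,"y":-0.68,"z":-0.33,"wz":-0.33},{"x":-0.75,"y":-0.68,"z":-0.33,"wz":-0.33},{"x":-0.75,"y":-0.68,"z":-0.33,"wz":-0.33}]'
python3 -c "
from h import *
go(.55,0,.32,np.pi/2)"
```

```text
xyz [-1.7713 -1.6102 -0.325 ] w [-1.10e-03 -1.00e-04 -3.32e-01] rows 17.379718180414528 2.0864820399287374$[0]: bad value
```

```bash
python3 -m pendant '[{"claw":0.5,"x":-0.75,"y":-0.68,"z":-0.33,"wx":0,"wy":0,"wz":-0.33},{"claw":0.5,"x":-0.75,"y":-0.68,"z":-0.33,"wx":0,"wy":0,"wz":-0.33},{"claw":0.5,"x":-0.75,"y":-0.68,"z":-0.33,"wx":0,"wy":0,"wz":-0.33},{"claw":0.5,"x":-0.75,"y":-0.68,"z":-0.33,"wx":0,"wy":0,"wz":-0.33},{"claw":0.5,"x":-0.75,"y":-0.68,"z":-0.33,"wx":0,"wy":0,"wz":-0.33},{"claw":0.5,"x":-0.75,"y":-0.68,"z":-0.33,"wx":0,"wy":0,"wz":-0.33},{"claw":0.5,"x":-0.75,"y":-0.68,"z":-0.33,"wx":0,"wy":0,"wz":-0.33},{"claw":0.5,"x":-0.75,"y":-0.68,"z":-0.33,"wx":0,"wy":0,"wz":-0.33}]'
python3 -c "
from h import *
go(.55,0,.32,np.pi/2)"
```

```text
clock: 0.87
ee_pos: [0.3282, 0.3454, 0.3231]
orientation: [0.003, 1.0, 0.001, 0.001]
force: [0.6, 0.3, 0.2]
opening: 0.0457
grip_force: 0.0
xyz [-0.7452 -1.1477  0.0098] w [ 0.0014  0.0016 -0.0064] rows 9.844709443105053 0.04253593496676798
```

```bash
python3 -m pendant '[{"claw":0.5,"x":-0.5,"y":-0.8,"z":0,"wx":0,"wy":0,"wz":0},{"claw":0.5,"x":-0.5,"y":-0.8,"z":0,"wx":0,"wy":0,"wz":0},{"claw":0.5,"x":-0.5,"y":-0.8,"z":0,"wx":0,"wy":0,"wz":0},{"claw":0.5,"x":-0.5,"y":-0.8,"z":0,"wx":0,"wy":0,"wz":0},{"claw":0.5,"x":-0.5,"y":-0.8,"z":0,"wx":0,"wy":0,"wz":0},{"claw":0.5,"x":-0.5,"y":-0.8,"z":0,"wx":0,"wy":0,"wz":0},{"claw":0.5,"x":-0.5,"y":-0.8,"z":0,"wx":0,"wy":0,"wz":0}]'
python3 -m pendant '[{"claw":0.5,"x":-0.22,"y":-0.33,"z":0,"wx":0,"wy":0,"wz":0},{"claw":0.5,"x":-0.22,"y":-0.33,"z":0,"wx":0,"wy":0,"wz":0},{"claw":0.5,"x":-0.22,"y":-0.33,"z":0,"wx":0,"wy":0,"wz":0},{"claw":0.5,"x":-0.22,"y":-0.33,"z":0,"wx":0,"wy":0,"wz":0},{"claw":0.5,"x":-0.22,"y":-0.33,"z":0,"wx":0,"wy":0,"wz":0}]'
python3 -c "
from h import *
c=snap('wrist','w1');print(c['s']['orientation'],c['s']['joint_velocities'])"
```

```text
clock: 1.45
ee_pos: [0.4766, 0.1051, 0.3217]
orientation: [0.002, 1.0, 0.0, 0.0]
force: [0.8, 0.9, 0.9]
opening: 0.0434
grip_force: 0.0
clock: 1.87
ee_pos: [0.5417, 0.0073, 0.3211]
orientation: [0.003, 1.0, -0.0, -0.0]
force: [-0.8, 1.0, 0.1]
opening: 0.0433
grip_force: 0.0
[ 2.87028987e-03  9.99995718e-01 -4.58597857e-04 -3.40172760e-04] [-0.03958925 -0.02428863 -0.0536634   0.01919947 -0.00458109  0.00663558
 -0.02284122]
```

View pics/w1.png

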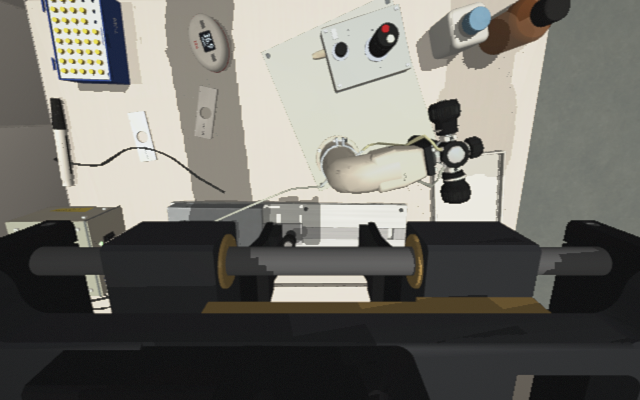

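The wrist view shows the fresh slides at (141,135) and (206,112), the post base at (338,155) and the top of the reader at rows 205-240. The gripper hides everything below row ~215, so I'll move farther forward to see the reader and tray.

```bash
python3 -m pendant '[{"claw":0.5,"x":-0.41,"y":0,"z":0,"wx":0,"wy":0,"wz":0},{"claw":0.5,"x":-0.41,"y":0,"z":0,"wx":0,"wy":0,"wz":0},{"claw":0.5,"x":-0.41,"y":0,"z":0,"wx":0,"wy":0,"wz":0},{"claw":0.5,"x":-0.41,"y":0,"z":0,"wx":0,"wy":0,"wz":0},{"claw":0.5,"x":-0.41,"y":0,"z":0,"wx":0,"wy":0,"wz":0},{"claw":0.5,"x":-0.41,"y":0,"z":0,"wx":0,"wy":0,"wz":0},{"claw":0.5,"x":-0.41,"y":0,"z":0,"wx":0,"wy":0,"wz":0}]'
python3 -c "
from h import *
c=snap('wrist','w2');print(c['s']['ee_pos'])
f=c['frame'];cv2.imwrite('pics/w2c.png',cv2.resize(f[60:260,110:510,::-1],(800,400)))"
```

```text
clock: 2.5
ee_pos: [0.6636, 0.0097, 0.3229]
orientation: [0.001, 1.0, 0.001, 0.001]
force: [0.1, 0.1, 1.0]
opening: 0.0435
grip_force: 0.0
[0.66355402 0.00973805 0.32289303]
```

View pics/w2c.png

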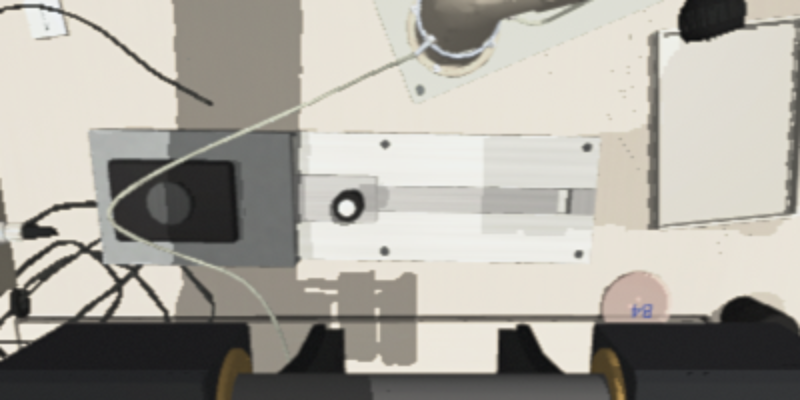

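The crop (pixel = crop/2 + (110,60)) shows the knob cap at (346,207). Screws are at (385,144), (587,147), (385,251) and (578,254), and the base end corners at (600,137) and (591,263). The hood's outer edge runs (295,131)-(296,266), and the tray is at the right, at (655,33)-(655,228).

Run:
```python
from h import *
np.set_printoptions(precision=4,suppress=True)
c=snap("wrist")
f=c["frame"]; hsv=cv2.cvtColor(f,cv2.COLOR_RGB2HSV)
P=lambda l:np.array(l,float)/2+[110,60]
k=ray(c,P([(346,207)]),.064)[0];print("knob rough",k)
# refine cap: white blob inside
sub=f[150:178,268:298].min(2); m=(sub>150).astype(np.uint8)
n,l,st,ce=cv2.connectedComponentsWithStats(m); 
for i in range(1,n): print(st[i],ce[i]+[268,150],ray(c,ce[i]+[268,150],.064))
e=ray(c,P([(600,137),(591,263)]),.012); h=ray(c,P([(295,131),(296,266)]),.038); s=ray(c,P([(385,144),(587,147),(385,251),(578,254)]),.012)
print("end",e,"hood",h,"screws",s,sep="\n")
for a,b in((s[0],s[1]),(s[2],s[3])): print("dir deg",np.degrees(np.arctan2(*(b-a)[1::-1])))
u=(s[1]-s[0]+s[3]-s[2])[:2];u/=np.linalg.norm(u);print("u",u,"origin est",e.mean(0)[:2]-.305*u,h.mean(0)[:2]-.073*u,k[:2]-.116*u)
print("hole",ray(c,P([(563,201)]),.014))
print("tray",ray(c,P([(655,33),(655,228),(797,212)]),.014))
```

```text
knob rough [ 0.6588 -0.0412  0.064 ]
[  0   0  30  28 592] [282.0625 163.8615] [[ 0.6593 -0.0425  0.064 ]]
[11 10  9  8 56] [282.8929 163.4107] [[ 0.6586 -0.0413  0.064 ]]
end
[[0.613  0.1483 0.012 ]
 [0.7122 0.1485 0.012 ]]
hood
[[ 0.6076 -0.0793  0.038 ]
 [ 0.7079 -0.0839  0.038 ]]
screws
[[ 0.6181 -0.0161  0.012 ]
 [ 0.6204  0.1389  0.012 ]
 [ 0.7021 -0.0174  0.012 ]
 [ 0.7047  0.1375  0.012 ]]
dir deg 89.12913410031261
dir deg 89.03698030664833
u [0.016  0.9999] origin est [ 0.6577 -0.1566] [ 0.6566 -0.1546] [ 0.6569 -0.1572]
hole [[0.6617 0.1225 0.014 ]]
tray [[0.5387 0.1824 0.014 ]
 [0.6832 0.1965 0.014 ]
 [0.6705 0.3069 0.014 ]]
```

```bash
python3 -c "
from h import *
go(.6588,-.0415,.032,np.radians(89.1))"
```

```text
xyz [ 0.0179 -0.1719  0.9707] w [0.0024 0.0029 0.0184] rows 7.093556806673825 0.1182246249688259
```

```bash
python3 -m pendant '[{"claw":0.42,"x":0.018,"y":-0.172,"z":0,"wx":0.002,"wy":0.003,"wz":0.018},{"claw":0.42,"x":0.018,"y":-0.172,"z":0,"wx":0.002,"wy":0.003,"wz":0.018},{"claw":0.42,"x":0.018,"y":-0.172,"z":0.7,"wx":0.002,"wy":0.003,"wz":0.018},{"claw":0.42,"x":0.018,"y":-0.172,"z":0.7,"wx":0.002,"wy":0.003,"wz":0.018},{"claw":0.42,"x":0.018,"y":-0.172,"z":0.7,"wx":0.002,"wy":0.003,"wz":0.018},{"claw":0.42,"x":0.018,"y":-0.172,"z":0.7,"wx":0.002,"wy":0.003,"wz":0.018},{"claw":0.42,"x":0.018,"y":-0.172,"z":0.7,"wx":0.002,"wy":0.003,"wz":0.018},{"claw":0.42,"x":0.018,"y":-0.172,"z":0.7,"wx":0.002,"wy":0.003,"wz":0.018}]'
python3 -c "
from h import *
c=snap('wrist','w3')
go(.6588,-.0415,.032,np.radians(89.1))
f=c['frame'];hi=f[100:260,160:480,::-1];cv2.imwrite('pics/w3c.png',cv2.resize(hi,(640,320)))"
```

```text
clock: 3.27
ee_pos: [0.6541, -0.0414, 0.1048]
orientation: [0.008, 1.0, -0.0, -0.006]
force: [-0.7, 0.5, -1.3]
opening: 0.0366
grip_force: 0.0
xyz [-0.0114  0.0013  0.2562] w [-0.0013 -0.0109 -0.0002] rows 1.8452344331871486 0.06868144278895845
```

View pics/w3c.png

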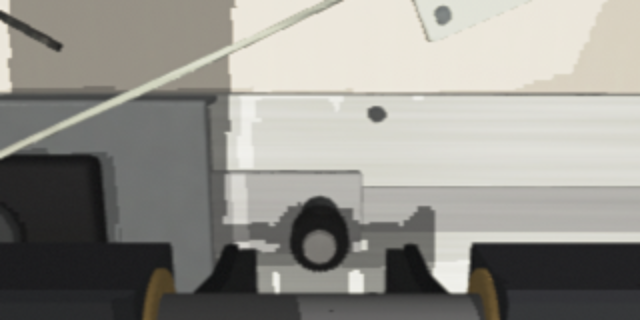

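The knob cap is at crop (320,246), centred between the fingers. The hood edge is at (212,100)-(212,240), clear of the left finger.

```bash
python3 -c "
from h import *
c=snap('wrist')
print(ray(c,[(320,223)],.064),c['s']['ee_pos']);go(.6588,-.0415,.032,np.radians(89.1))"
```

```text
[[ 0.6616499  -0.04115988  0.064     ]] [ 0.65601836 -0.04176376  0.10889553]
xyz [-0.0027  0.0028  0.2681] w [-0.0015 -0.0042 -0.0002] rows 1.928632827303274 0.02805178552709426
```

```bash
python3 -m pendant '[{"claw":0.42,"x":-0.008,"y":0.003,"z":0.13,"wx":0,"wy":-0.003,"wz":0},{"claw":0.42,"x":-0.008,"y":0.003,"z":0.26,"wx":0,"wy":-0.003,"wz":0},{"claw":0.42,"x":-0.008,"y":0.003,"z":0.265,"wx":0,"wy":-0.003,"wz":0},{"claw":0.42,"x":-0.008,"y":0.003,"z":0.265,"wx":0,"wy":-0.003,"wz":0},{"claw":0.42,"x":-0.008,"y":0.003,"z":0.265,"wx":0,"wy":-0.003,"wz":0}]'
python3 -c "
from h import *
go(.659,-.0413,.032,np.radians(89.1))"
```

```text
clock: 3.78
ee_pos: [0.6633, -0.042, 0.0362]
orientation: [0.008, 1.0, -0.001, 0.002]
force: [-0.5, -0.1, 0.4]
opening: 0.0367
grip_force: 0.0
xyz [0.0145 0.0022 0.0139] w [-0.0018  0.0059 -0.0003] rows 0.14502863859609724 0.038829356241061354
```

```bash
python3 -m pendant '[{"claw":0.42,"x":0,"y":0,"z":0.01,"wx":0,"wy":0,"wz":0},{"claw":0.42,"x":0,"y":0,"z":0.01,"wx":0,"wy":0,"wz":0},{"claw":0.42,"x":0,"y":0,"z":0.01,"wx":0,"wy":0,"wz":0},{"claw":0.42,"x":0,"y":0,"z":0.01,"wx":0,"wy":0,"wz":0}]'
python3 -m pendant '[{"claw":0.1,"x":0,"y":0,"z":0,"wx":0,"wy":0,"wz":0},{"claw":0.1,"x":0,"y":0,"z":0,"wx":0,"wy":0,"wz":0},{"claw":0.1,"x":0,"y":0,"z":0,"wx":0,"wy":0,"wz":0},{"claw":0.1,"x":0,"y":0,"z":0,"wx":0,"wy":0,"wz":0},{"claw":0.1,"x":0,"y":0,"z":0,"wx":0,"wy":0,"wz":0}]' 50
python3 -c "
from h import *
go(.659,-.0413,.032,np.radians(89.1))"
```

```text
clock: 4.12
ee_pos: [0.6616, -0.0416, 0.0301]
orientation: [0.008, 1.0, -0.001, 0.001]
force: [0.1, -0.3, -0.2]
opening: 0.0366
grip_force: 0.0
clock: 4.53
ee_pos: [0.6611, -0.0417, 0.029]
orientation: [0.008, 1.0, -0.001, -0.0]
force: [0.1, 0.4, 1.0]
opening: 0.0201
grip_force: 50.0
xyz [ 0.0071  0.0011 -0.0099] w [-0.002  -0.     -0.0001] rows 0.08771224436672817 0.012427775447933135
```

```bash
python3 -m pendant '[{"claw":0.1,"x":0,"y":0,"z":-0.015,"wx":0,"wy":0,"wz":0},{"claw":0.1,"x":0,"y":0,"z":-0.03,"wx":0,"wy":0,"wz":0},{"claw":0.1,"x":0,"y":0,"z":-0.03,"wx":0,"wy":0,"wz":0},{"claw":0.1,"x":0,"y":0,"z":-0.03,"wx":0,"wy":0,"wz":0},{"claw":0.1,"x":0,"y":0,"z":-0.03,"wx":0,"wy":0,"wz":0},{"claw":0.1,"x":0,"y":0,"z":-0.03,"wx":0,"wy":0,"wz":0}]'
```

```text
clock: 5.03
ee_pos: [0.661, -0.0417, 0.0377]
orientation: [0.008, 1.0, -0.001, -0.0]
force: [4.2, -1.1, -9.5]
opening: 0.0199
grip_force: 50.0
```

```bash
python3 -m pendant '[{"claw":0.1,"x":0,"y":0.04,"z":0,"wx":0,"wy":0,"wz":0},{"claw":0.1,"x":0,"y":0.12,"z":0,"wx":0,"wy":0,"wz":0},{"claw":0.1,"x":0,"y":0.2,"z":0,"wx":0,"wy":0,"wz":0},{"claw":0.1,"x":0,"y":0.28,"z":0,"wx":0,"wy":0,"wz":0},{"claw":0.1,"x":0,"y":0.36,"z":0,"wx":0,"wy":0,"wz":0},{"claw":0.1,"x":0,"y":0.44,"z":0,"wx":0,"wy":0,"wz":0},{"claw":0.1,"x":0,"y":0.5,"z":0,"wx":0,"wy":0,"wz":0},{"claw":0.1,"x":0,"y":0.53,"z":0,"wx":0,"wy":0,"wz":0}]'
python3 -m pendant '[{"claw":0.1,"x":0,"y":0.01,"z":0,"wx":0,"wy":0,"wz":0},{"claw":0.1,"x":0,"y":0.02,"z":0,"wx":0,"wy":0,"wz":0},{"claw":0.1,"x":0,"y":0.02,"z":0,"wx":0,"wy":0,"wz":0},{"claw":0.1,"x":0,"y":0.02,"z":0,"wx":0,"wy":0,"wz":0},{"claw":0.1,"x":0,"y":0.02,"z":0,"wx":0,"wy":0,"wz":0}]'
```

```text
clock: 5.7
ee_pos: [0.6638, 0.1207, 0.0375]
orientation: [0.006, 1.0, -0.0, 0.0]
force: [6.0, -0.9, -9.9]
opening: 0.0199
grip_force: 50.0
clock: 6.12
ee_pos: [0.6638, 0.1239, 0.0376]
orientation: [0.008, 1.0, -0.001, 0.0]
force: [6.1, 0.6, -9.1]
opening: 0.0202
grip_force: 50.0
```

```bash
python3 -m pendant '[{"claw":0.1,"x":0,"y":-0.002,"z":0.01,"wx":0,"wy":0,"wz":0},{"claw":0.1,"x":0,"y":-0.002,"z":0.02,"wx":0,"wy":0,"wz":0},{"claw":0.1,"x":0,"y":-0.002,"z":0.03,"wx":0,"wy":0,"wz":0},{"claw":0.1,"x":0,"y":-0.002,"z":0.03,"wx":0,"wy":0,"wz":0},{"claw":0.1,"x":0,"y":-0.002,"z":0.03,"wx":0,"wy":0,"wz":0}]'
python3 -m pendant '[{"claw":0.42,"x":0,"y":0,"z":0,"wx":0,"wy":0,"wz":0},{"claw":0.42,"x":0,"y":0,"z":0,"wx":0,"wy":0,"wz":0},{"claw":0.42,"x":0,"y":0,"z":0,"wx":0,"wy":0,"wz":0},{"claw":0.42,"x":0,"y":0,"z":0,"wx":0,"wy":0,"wz":0}]'
```

```text
clock: 6.53
ee_pos: [0.6639, 0.1229, 0.0291]
orientation: [0.008, 1.0, -0.001, 0.0]
force: [0.5, 0.4, -2.6]
opening: 0.0197
grip_force: 50.0
clock: 6.87
ee_pos: [0.6636, 0.1226, 0.0289]
orientation: [0.008, 1.0, -0.001, -0.0]
force: [0.2, -0.6, 0.1]
opening: 0.0345
grip_force: 0.0
```

```bash
python3 -m pendant '[{"claw":0.42,"x":0,"y":0,"z":-0.13,"wx":0,"wy":0,"wz":0},{"claw":0.42,"x":0,"y":0,"z":-0.26,"wx":0,"wy":0,"wz":0},{"claw":0.42,"x":-0.04,"y":-0.1,"z":-0.36,"wx":0,"wy":0,"wz":0},{"claw":0.42,"x":-0.07,"y":-0.22,"z":-0.4,"wx":0,"wy":0,"wz":0},{"claw":0.42,"x":-0.1,"y":-0.34,"z":-0.4,"wx":0,"wy":0,"wz":0},{"claw":0.42,"x":-0.1,"y":-0.34,"z":-0.4,"wx":0,"wy":0,"wz":0},{"claw":0.42,"x":-0.1,"y":-0.34,"z":-0.4,"wx":0,"wy":0,"wz":0},{"claw":0.42,"x":-0.1,"y":-0.34,"z":-0.4,"wx":0,"wy":0,"wz":0}]'
python3 -c "
from h import *
c=snap('wrist','w4')
f=c['frame'];cv2.imwrite('pics/w4c.png',cv2.resize(f[40:240,120:520,::-1],(800,400)))"
```

```text
clock: 7.53
ee_pos: [0.6918, 0.0209, 0.1485]
orientation: [0.008, 1.0, -0.0, -0.0]
force: [-0.7, 0.8, 0.3]
opening: 0.0367
grip_force: 0.0
```

View pics/w4c.png

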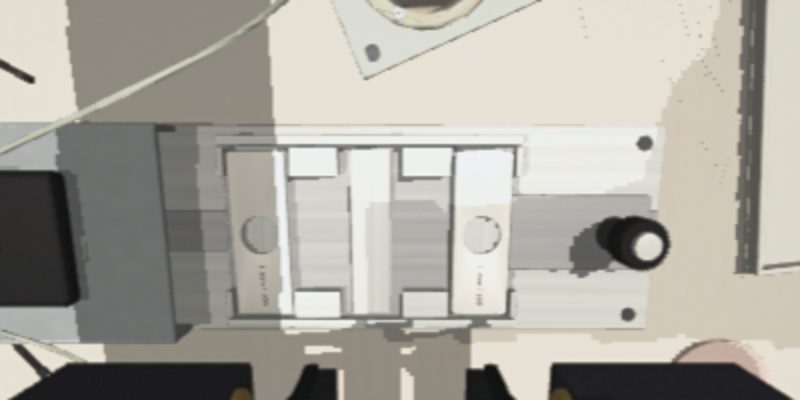

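The carriage is out. Finished slides are at crop (258,232) and (481,232), the empty middle pocket is at (370,232), and the knob cap is at (650,246).

Run:
```python
from h import *
np.set_printoptions(precision=4,suppress=True)
c=snap("wrist","w5");f=c["frame"]
P=lambda l:np.array(l,float)/2+[120,40]
print(c['s']['ee_pos'])
print("circles",ray(c,P([(261,235),(481,235)]),.027))
a=ray(c,P([(228,150),(281,150),(293,316),(237,315)]),.027);print("d0",a,a.mean(0))
a=ray(c,P([(455,150),(513,150),(507,315),(453,315)]),.027);print("d1",a,a.mean(0))
print("cap",ray(c,P([(650,246)]),.064),"screws",ray(c,P([(645,143),(628,314)]),.012))
print("outer plate edges x", ray(c,P([(366,147),(366,318)]),.027))
go(.6604,.0598,.1,np.radians(89.1))
```

```text
[0.6918 0.022  0.1484]
circles [[ 0.6593 -0.0422  0.027 ]
 [ 0.6607  0.061   0.027 ]]
d0 [[ 0.6206 -0.0544  0.027 ]
 [ 0.6209 -0.0303  0.027 ]
 [ 0.6988 -0.0294  0.027 ]
 [ 0.6979 -0.0566  0.027 ]] [ 0.6595 -0.0427  0.027 ]
d1 [[0.622  0.0485 0.027 ]
 [0.6224 0.0747 0.027 ]
 [0.6997 0.0743 0.027 ]
 [0.6993 0.0482 0.027 ]] [0.6608 0.0614 0.027 ]
cap [[0.6613 0.1254 0.064 ]] screws [[0.6199 0.14   0.012 ]
 [0.704  0.1387 0.012 ]]
outer plate edges x [[0.6201 0.0082 0.027 ]
 [0.7002 0.0059 0.027 ]]
xyz [0.1062 0.1233 0.1613] w [-0.0009 -0.0012  0.0026] rows 1.6481923301857129 0.018739216552433807
```

```bash
python3 -m pendant '[{"claw":0.42,"x":0.105,"y":0.123,"z":0.1,"wx":0,"wy":0,"wz":0.003},{"claw":0.42,"x":0.105,"y":0.123,"z":0.2,"wx":0,"wy":0,"wz":0.003},{"claw":0.42,"x":0.105,"y":0.123,"z":0.3,"wx":0,"wy":0,"wz":0.003},{"claw":0.42,"x":0.105,"y":0.123,"z":0.38,"wx":0,"wy":0,"wz":0.003},{"claw":0.42,"x":0.105,"y":0.123,"z":0.38,"wx":0,"wy":0,"wz":0.003},{"claw":0.42,"x":0.105,"y":0.123,"z":0.38,"wx":0,"wy":0,"wz":0.003}]'
python3 -c "
from h import *
go(.6605,.0592,.0205,np.radians(89.1))"
```

```text
clock: 8.13
ee_pos: [0.6603, 0.0588, 0.0342]
orientation: [0.008, 1.0, -0.001, -0.001]
force: [0.5, 0.3, 0.9]
opening: 0.0366
grip_force: 0.0
xyz [-0.0007  0.0015  0.0457] w [-0.0024 -0.003  -0.0011] rows 0.32895933482550804 0.025186232596076434
```

```bash
python3 -m pendant '[{"claw":0.42,"x":0,"y":0,"z":0.022,"wx":0,"wy":0,"wz":0},{"claw":0.42,"x":0,"y":0,"z":0.044,"wx":0,"wy":0,"wz":0},{"claw":0.42,"x":0,"y":0,"z":0.044,"wx":0,"wy":0,"wz":0},{"claw":0.2,"x":0,"y":0,"z":0.044,"wx":0,"wy":0,"wz":0},{"claw":0.2,"x":0,"y":0,"z":0.044,"wx":0,"wy":0,"wz":0},{"claw":0.2,"x":0,"y":0,"z":0.044,"wx":0,"wy":0,"wz":0},{"claw":0.2,"x":0,"y":0,"z":0.044,"wx":0,"wy":0,"wz":0}]' 20
python3 -m pendant '[{"claw":0.2,"x":0,"y":0,"z":-0.05,"wx":0,"wy":0,"wz":0},{"claw":0.2,"x":0,"y":0,"z":-0.15,"wx":0,"wy":0,"wz":0},{"claw":0.2,"x":0,"y":0,"z":-0.25,"wx":0,"wy":0,"wz":0},{"claw":0.2,"x":0,"y":0,"z":-0.25,"wx":0,"wy":0,"wz":0}]'
python3 - <<'E'
from h import *
# tray: corners rough (.5387,.1824) (.6832,.1965) (.6705,.3069)
A,B,C=np.array([.5387,.1824]),np.array([.6832,.1965]),np.array([.6705,.3069])
ctr=(A+C)/2; ux=(B-A)/np.linalg.norm(B-A); print("tray ctr",ctr,"long dir deg",np.degrees(np.arctan2(ux[1],ux[0])))
go(*ctr,.1,np.radians(89.1)); print(get_state()["opening"])
E
```

```text
clock: 8.72
ee_pos: [0.6616, 0.0577, 0.0223]
orientation: [0.009, 1.0, -0.001, 0.0]
force: [-0.5, -0.1, 2.6]
opening: 0.0257
grip_force: 20.0
clock: 9.05
ee_pos: [0.6646, 0.0575, 0.1042]
orientation: [0.009, 1.0, 0.0, 0.005]
force: [1.3, -0.6, 0.1]
opening: 0.0254
grip_force: 20.0
tray ctr [0.6046  0.24465] long dir deg 5.573155783189458
xyz [0.2116 0.6198 0.0123] w [ 0.0002  0.0115 -0.0037] rows 4.7127786630220765 0.07586912143268493
0.025397498624808466
```

```bash
python3 -c "
from h import *
go(.6328,.2634,.05,np.radians(95.5))"
```

```text
xyz [0.1203 0.6841 0.1798] w [-0.0005  0.0115 -0.1459] rows 5.161463213761541 0.9200688733382689
```

```bash
python3 -m pendant '[{"claw":0.2,"x":0.02,"y":0.1,"z":0,"wx":0,"wy":0.002,"wz":-0.02},{"claw":0.2,"x":0.04,"y":0.22,"z":0,"wx":0,"wy":0.002,"wz":-0.05},{"claw":0.2,"x":0.07,"y":0.34,"z":0,"wx":0,"wy":0.002,"wz":-0.1},{"claw":0.2,"x":0.09,"y":0.46,"z":0,"wx":0,"wy":0.002,"wz":-0.146},{"claw":0.2,"x":0.12,"y":0.58,"z":0,"wx":0,"wy":0.002,"wz":-0.146},{"claw":0.2,"x":0.12,"y":0.684,"z":0.05,"wx":0,"wy":0.002,"wz":-0.146},{"claw":0.2,"x":0.12,"y":0.684,"z":0.12,"wx":0,"wy":0.002,"wz":-0.146},{"claw":0.2,"x":0.12,"y":0.684,"z":0.12,"wx":0,"wy":0.002,"wz":-0.146}]'
python3 - <<'E'
from h import *
c=snap('wrist','w6')
f=c['frame'];cv2.imwrite('pics/w6c.png',cv2.resize(f[20:270,100:540,::-1],(792,450)))
go(.6328,.2634,.01,np.radians(95.5))
E
```

```text
clock: 9.72
ee_pos: [0.6263, 0.2662, 0.0574]
orientation: [-0.05, 0.999, -0.001, -0.003]
force: [-1.4, -1.1, -1.3]
opening: 0.0252
grip_force: 20.0
xyz [-0.0178 -0.0024  0.1642] w [-0.0037 -0.0057  0.0025] rows 1.1885521482460786 0.045673006755433294
```

View pics/w6c.png

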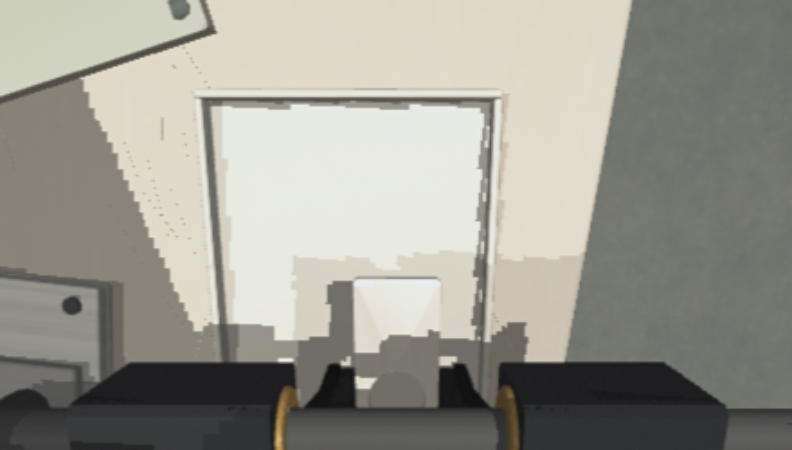

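The gripped slide (crop 355-440, row 280 on) hangs square over the tray's right half; the tray's inner walls are at columns 215 and 490.

```bash
python3 -m pendant '[{"claw":0.2,"x":-0.015,"y":0,"z":0.06,"wx":0,"wy":0,"wz":0},{"claw":0.2,"x":-0.015,"y":0,"z":0.12,"wx":0,"wy":0,"wz":0},{"claw":0.2,"x":-0.015,"y":0,"z":0.163,"wx":0,"wy":0,"wz":0},{"claw":0.2,"x":-0.015,"y":0,"z":0.163,"wx":0,"wy":0,"wz":0},{"claw":0.2,"x":-0.015,"y":0,"z":0.163,"wx":0,"wy":0,"wz":0},{"claw":0.35,"x":-0.015,"y":0,"z":0.163,"wx":0,"wy":0,"wz":0},{"claw":0.35,"x":-0.015,"y":0,"z":0.163,"wx":0,"wy":0,"wz":0},{"claw":0.35,"x":-0.015,"y":0,"z":0.163,"wx":0,"wy":0,"wz":0}]'
python3 -m pendant '[{"claw":0.35,"x":0,"y":0,"z":-0.06,"wx":0,"wy":0,"wz":0},{"claw":0.35,"x":0,"y":0,"z":-0.18,"wx":0,"wy":0,"wz":0},{"claw":0.35,"x":0,"y":0,"z":-0.3,"wx":0,"wy":0,"wz":0},{"claw":0.35,"x":0,"y":0,"z":-0.35,"wx":0,"wy":0,"wz":0}]'
python3 - <<'E'
from h import *
go(.6595,-.0447,.12,np.radians(89.1))
E
```

```text
clock: 10.43
ee_pos: [0.634, 0.2641, 0.0127]
orientation: [-0.048, 0.999, -0.0, -0.0]
force: [-0.0, 0.3, -0.6]
opening: 0.0301
grip_force: 0.0
clock: 10.77
ee_pos: [0.6356, 0.2646, 0.1224]
orientation: [-0.048, 0.999, 0.001, 0.002]
force: [0.9, 0.3, 0.0]
opening: 0.0305
grip_force: 0.0
xyz [ 0.0198 -1.0338  0.007 ] w [0.0014 0.0055 0.1426] rows 7.439187928837365 0.8970836935042904
```

```bash
python3 -m pendant '[{"claw":0.42,"x":0.02,"y":-0.12,"z":0,"wx":0,"wy":0,"wz":0.05},{"claw":0.42,"x":0.02,"y":-0.25,"z":0,"wx":0,"wy":0,"wz":0.1},{"claw":0.42,"x":0.02,"y":-0.38,"z":0,"wx":0,"wy":0,"wz":0.143},{"claw":0.42,"x":0.02,"y":-0.51,"z":0,"wx":0,"wy":0,"wz":0.143},{"claw":0.42,"x":0.02,"y":-0.64,"z":0,"wx":0,"wy":0,"wz":0.143},{"claw":0.42,"x":0.02,"y":-0.77,"z":0,"wx":0,"wy":0,"wz":0.143},{"claw":0.42,"x":0.02,"y":-0.9,"z":0,"wx":0,"wy":0,"wz":0.143},{"claw":0.42,"x":0.02,"y":-0.99,"z":0,"wx":0,"wy":0,"wz":0.143}]'
python3 -m pendant '[{"claw":0.42,"x":0,"y":-0.04,"z":0.1,"wx":0,"wy":0,"wz":0},{"claw":0.42,"x":0,"y":-0.04,"z":0.2,"wx":0,"wy":0,"wz":0},{"claw":0.42,"x":0,"y":-0.04,"z":0.27,"wx":0,"wy":0,"wz":0},{"claw":0.42,"x":0,"y":-0.04,"z":0.27,"wx":0,"wy":0,"wz":0},{"claw":0.42,"x":0,"y":-0.04,"z":0.27,"wx":0,"wy":0,"wz":0}]'
python3 - <<'E'
from h import *
go(.6592,-.0447,.0205,np.radians(89.1))
E
```

```text
clock: 11.43
ee_pos: [0.6561, -0.0369, 0.118]
orientation: [0.009, 1.0, -0.001, -0.0]
force: [0.2, -1.2, 0.3]
opening: 0.0367
grip_force: 0.0
clock: 11.85
ee_pos: [0.6555, -0.0441, 0.0359]
orientation: [0.008, 1.0, -0.001, -0.001]
force: [1.2, 0.1, 1.1]
opening: 0.0367
grip_force: 0.0
xyz [-0.0126 -0.0017  0.0514] w [-0.0021 -0.0036  0.0001] rows 0.3809236627321864 0.026320636290763096
```

```bash
python3 -m pendant '[{"claw":0.42,"x":-0.012,"y":-0.002,"z":0.025,"wx":0,"wy":0,"wz":0},{"claw":0.42,"x":-0.012,"y":-0.002,"z":0.048,"wx":0,"wy":0,"wz":0},{"claw":0.42,"x":-0.012,"y":-0.002,"z":0.048,"wx":0,"wy":0,"wz":0},{"claw":0.2,"x":-0.012,"y":-0.002,"z":0.048,"wx":0,"wy":0,"wz":0},{"claw":0.2,"x":-0.012,"y":-0.002,"z":0.048,"wx":0,"wy":0,"wz":0},{"claw":0.2,"x":-0.012,"y":-0.002,"z":0.048,"wx":0,"wy":0,"wz":0},{"claw":0.2,"x":-0.012,"y":-0.002,"z":0.048,"wx":0,"wy":0,"wz":0}]' 20
python3 -m pendant '[{"claw":0.2,"x":0,"y":0,"z":-0.05,"wx":0,"wy":0,"wz":0},{"claw":0.2,"x":0,"y":0,"z":-0.15,"wx":0,"wy":0,"wz":0},{"claw":0.2,"x":0,"y":0,"z":-0.25,"wx":0,"wy":0,"wz":0},{"claw":0.2,"x":0,"y":0.05,"z":-0.28,"wx":0,"wy":0,"wz":0}]'
python3 - <<'E'
from h import *
go(.6362,.2276,.055,np.radians(95.5))
E
```

```text
clock: 12.43
ee_pos: [0.6597, -0.0449, 0.022]
orientation: [0.008, 1.0, -0.001, -0.0]
force: [0.3, -0.1, 1.4]
opening: 0.0254
grip_force: 20.0
clock: 12.77
ee_pos: [0.6616, -0.0341, 0.1118]
orientation: [0.01, 1.0, -0.002, 0.002]
force: [0.8, -0.2, 1.2]
opening: 0.0255
grip_force: 20.0
xyz [0.1036 0.8712 0.1857] w [-0.0048  0.0061 -0.1484] rows 6.4512672775418345 0.93371634403585
```

```bash
python3 -m pendant '[{"claw":0.2,"x":0.02,"y":0.12,"z":0,"wx":0,"wy":0.003,"wz":-0.02},{"claw":0.2,"x":0.04,"y":0.25,"z":0,"wx":0,"wy":0.003,"wz":-0.06},{"claw":0.2,"x":0.06,"y":0.38,"z":0,"wx":0,"wy":0.003,"wz":-0.1},{"claw":0.2,"x":0.08,"y":0.51,"z":0,"wx":0,"wy":0.003,"wz":-0.148},{"claw":0.2,"x":0.1,"y":0.64,"z":0,"wx":0,"wy":0.003,"wz":-0.148},{"claw":0.2,"x":0.1,"y":0.77,"z":0,"wx":0,"wy":0.003,"wz":-0.148},{"claw":0.2,"x":0.1,"y":0.86,"z":0.05,"wx":0,"wy":0.003,"wz":-0.148},{"claw":0.2,"x":0.1,"y":0.86,"z":0.12,"wx":0,"wy":0.003,"wz":-0.148}]'
python3 -m pendant '[{"claw":0.2,"x":0,"y":0,"z":0,"wx":0,"wy":0,"wz":0},{"claw":0.2,"x":0,"y":0,"z":0,"wx":0,"wy":0,"wz":0}]'
python3 - <<'E'
from h import *
go(.6362,.2276,.011,np.radians(95.5))
E
```

```text
clock: 13.43
ee_pos: [0.6337, 0.2384, 0.0716]
orientation: [-0.055, 0.998, 0.002, -0.0]
force: [-0.0, 1.5, -1.2]
opening: 0.0253
grip_force: 20.0
clock: 13.6
ee_pos: [0.6334, 0.2274, 0.0693]
orientation: [-0.05, 0.999, -0.002, -0.003]
force: [0.3, 0.0, 0.7]
opening: 0.0253
grip_force: 20.0
xyz [-1.030e-02  1.000e-04  1.943e-01] w [-0.0036 -0.0069  0.005 ] rows 1.3999193599457196 0.05804928495857638
```

```bash
python3 -m pendant '[{"claw":0.2,"x":-0.01,"y":-0.003,"z":0.07,"wx":0,"wy":0,"wz":0},{"claw":0.2,"x":-0.01,"y":-0.003,"z":0.14,"wx":0,"wy":0,"wz":0},{"claw":0.2,"x":-0.01,"y":-0.003,"z":0.19,"wx":0,"wy":0,"wz":0},{"claw":0.2,"x":-0.01,"y":-0.003,"z":0.194,"wx":0,"wy":0,"wz":0},{"claw":0.2,"x":-0.01,"y":-0.003,"z":0.194,"wx":0,"wy":0,"wz":0},{"claw":0.35,"x":-0.01,"y":-0.003,"z":0.194,"wx":0,"wy":0,"wz":0},{"claw":0.35,"x":-0.01,"y":-0.003,"z":0.194,"wx":0,"wy":0,"wz":0},{"claw":0.35,"x":-0.01,"y":-0.003,"z":0.194,"wx":0,"wy":0,"wz":0}]'
python3 -m pendant '[{"claw":0.35,"x":0,"y":0,"z":-0.06,"wx":0,"wy":0,"wz":0},{"claw":0.35,"x":0,"y":0,"z":-0.18,"wx":0,"wy":0,"wz":0},{"claw":0.35,"x":-0.03,"y":0,"z":-0.3,"wx":0,"wy":0,"wz":0},{"claw":0.35,"x":-0.1,"y":0,"z":-0.42,"wx":0,"wy":0,"wz":0},{"claw":0.35,"x":-0.1,"y":0,"z":-0.5,"wx":0,"wy":0,"wz":0},{"claw":0.35,"x":-0.1,"y":0,"z":-0.5,"wx":0,"wy":0,"wz":0},{"claw":0.35,"x":-0.1,"y":0,"z":-0.5,"wx":0,"wy":0,"wz":0}]'
python3 - <<'E'
from h import *
c=snap('wrist','w7')
f=c['frame'];cv2.imwrite('pics/w7c.png',cv2.resize(f[20:240,100:540,::-1],(792,396)))
go(.54,-.22,.20,np.pi/2)
E
```

```text
clock: 14.27
ee_pos: [0.6374, 0.2281, 0.0123]
orientation: [-0.05, 0.999, -0.0, -0.001]
force: [-1.0, 0.1, 0.0]
opening: 0.0298
grip_force: 0.0
clock: 14.85
ee_pos: [0.6681, 0.2313, 0.163]
orientation: [-0.05, 0.999, -0.0, -0.0]
force: [-0.3, -0.4, -0.2]
opening: 0.0308
grip_force: 0.0
xyz [ 0.5726 -1.4541 -0.1264] w [-0.0013 -0.0045  0.128 ] rows 11.279949857569283 0.8050143387739481
```

View pics/w7c.png

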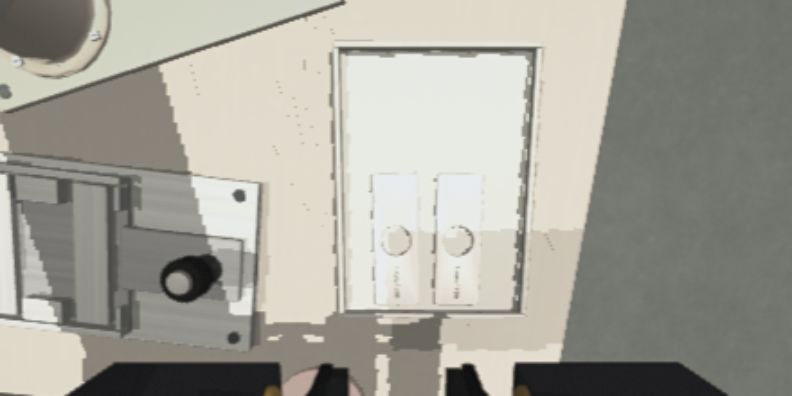

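Both finished slides lie flat and parallel in the tray, at crop (395,240) and (458,240). Next, the fresh slides.

```bash
python3 -m pendant '[{"claw":0.42,"x":0,"y":-0.08,"z":-0.1,"wx":0,"wy":0,"wz":0.03},{"claw":0.42,"x":0,"y":-0.2,"z":-0.2,"wx":0,"wy":0,"wz":0.06},{"claw":0.42,"x":0,"y":-0.34,"z":-0.26,"wx":0,"wy":0,"wz":0.1},{"claw":0.42,"x":0,"y":-0.48,"z":-0.26,"wx":0,"wy":0,"wz":0.128},{"claw":0.42,"x":0,"y":-0.62,"z":-0.26,"wx":0,"wy":0,"wz":0.128},{"claw":0.42,"x":0,"y":-0.76,"z":-0.26,"wx":0,"wy":0,"wz":0.128},{"claw":0.42,"x":0.02,"y":-0.88,"z":-0.26,"wx":0,"wy":0,"wz":0.128},{"claw":0.42,"x":0.05,"y":-0.98,"z":-0.26,"wx":0,"wy":0,"wz":0.128}]'
python3 -m pendant '[{"claw":0.42,"x":0.05,"y":-0.1,"z":0,"wx":0,"wy":0,"wz":0},{"claw":0.42,"x":0.13,"y":-0.2,"z":0,"wx":0,"wy":0,"wz":0},{"claw":0.42,"x":0.2,"y":-0.3,"z":0.02,"wx":0,"wy":0,"wz":0},{"claw":0.42,"x":0.25,"y":-0.4,"z":0.05,"wx":0,"wy":0,"wz":0},{"claw":0.42,"x":0.25,"y":-0.48,"z":0.08,"wx":0,"wy":0,"wz":0},{"claw":0.42,"x":0.25,"y":-0.48,"z":0.08,"wx":0,"wy":0,"wz":0},{"claw":0.42,"x":0.25,"y":-0.48,"z":0.08,"wx":0,"wy":0,"wz":0},{"claw":0.42,"x":0.25,"y":-0.48,"z":0.08,"wx":0,"wy":0,"wz":0}]'
python3 - <<'E'
from h import *
c=snap('wrist','w8');print(c['s']['ee_pos'],c['s']['q'])
f=c['frame'];cv2.imwrite('pics/w8c.png',f[:,:,::-1])
E
```

```text
clock: 15.57
ee_pos: [0.681, -0.0659, 0.2374]
orientation: [0.001, 1.0, -0.001, -0.003]
force: [0.9, 0.0, 0.0]
opening: 0.0364
grip_force: 0.0
clock: 16.23
ee_pos: [0.6068, -0.2055, 0.2148]
orientation: [-0.0, 1.0, -0.0, -0.003]
force: [-0.3, 0.7, 0.3]
opening: 0.0364
grip_force: 0.0
[ 0.60678226 -0.20553641  0.21479895] [-0.22287185  0.42276831  0.6485463   1.45269193 -0.25368157  1.3563138
  2.00983696]
```

View pics/w8c.png

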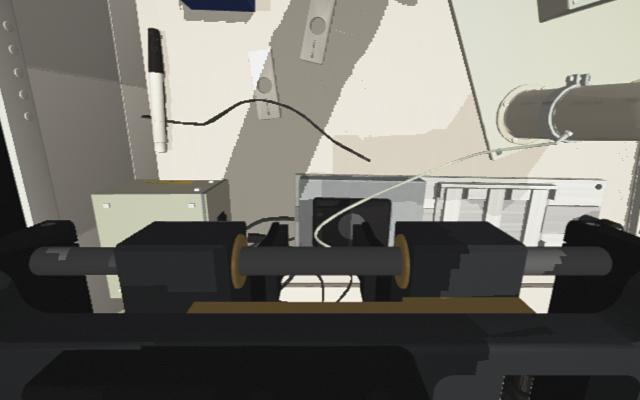

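Slide A is at (264,85) and slide B at (318,28), partly cut off at the top. I'll back off toward the robot for a cleaner look.

```bash
python3 -m pendant '[{"claw":0.42,"x":0.1,"y":-0.02,"z":0,"wx":0,"wy":0,"wz":0},{"claw":0.42,"x":0.2,"y":-0.04,"z":0,"wx":0,"wy":0,"wz":0},{"claw":0.42,"x":0.28,"y":-0.06,"z":0,"wx":0,"wy":0,"wz":0},{"claw":0.42,"x":0.28,"y":-0.06,"z":0,"wx":0,"wy":0,"wz":0},{"claw":0.42,"x":0.28,"y":-0.06,"z":0,"wx":0,"wy":0,"wz":0},{"claw":0.42,"x":0.28,"y":-0.06,"z":0,"wx":0,"wy":0,"wz":0}]'
python3 - <<'E'
from h import *
c=snap('wrist','w9');print(c['s']['ee_pos'],c['s']['q'])
f=c['frame'];cv2.imwrite('pics/w9c.png',cv2.resize(f[0:200,200:400,::-1],(600,600),interpolation=cv2.INTER_CUBIC))
E
```

```text
clock: 16.78
ee_pos: [0.5239, -0.2232, 0.2163]
orientation: [-0.001, 1.0, -0.001, -0.002]
force: [0.3, 0.1, 0.3]
opening: 0.0364
grip_force: 0.0
[ 0.52390045 -0.2232248   0.21631398] [-0.2581966   0.242684    0.68554369  1.6511513  -0.15590721  1.30656792
  2.02735659]
```

View pics/w9c.png

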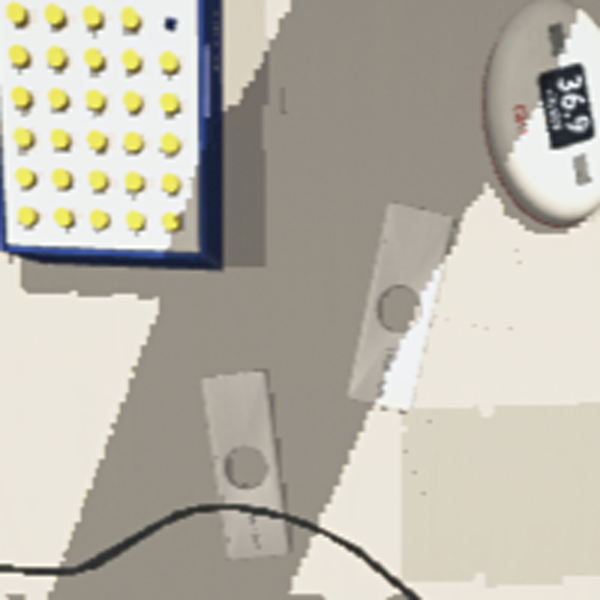

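Slide B corners (crop/3 + (200,0)): (390,204), (456,216), (410,411), (350,395). Slide A corners: (202,378), (266,370), (290,551), (228,558).

Run:
```python
from h import *
np.set_printoptions(precision=4,suppress=True)
c=snap("wrist")
P=lambda l:np.array(l,float)/3+[200,0]
for n,cr,ci in(("B",[(390,204),(456,216),(410,411),(350,395)],(399,309)),("A",[(202,378),(266,370),(290,551),(228,558)],(245,467))):
    p=ray(c,P(cr),.004)[:,:2]; d=p[3]+p[2]-p[0]-p[1]
    print(n,p.mean(0),ray(c,P([ci]),.004)[0,:2],"long deg",np.degrees(np.arctan2(d[1],d[0])),np.linalg.norm(d)/2,np.linalg.norm(p[1]-p[0]))
    ctr=p.mean(0)-[0,.0018]
    go(*ctr,.03,np.arctan2(d[1],d[0])+np.pi/2)
```

```text
B [ 0.4389 -0.2071] [ 0.4389 -0.2079] long deg -12.316070660501603 0.0746923118062424 0.025842683583877542
xyz [0.2809 0.0505 0.6209] w [-0.0027 -0.0048  0.2765] rows 4.916293443019587 1.7382806873374343
A [ 0.5012 -0.2697] [ 0.5014 -0.2705] long deg 6.327445336900553 0.07463416449436985 0.026026874649769667
xyz [ 0.0736 -0.1589  0.6205] w [-0.0019 -0.0052 -0.1378] rows 4.638027153244015 0.86659740975142
```

```bash
python3 -m pendant '[{"claw":0.42,"x":0.074,"y":-0.159,"z":0.1,"wx":0,"wy":0,"wz":-0.138},{"claw":0.42,"x":0.074,"y":-0.159,"z":0.2,"wx":0,"wy":0,"wz":-0.138},{"claw":0.42,"x":0.074,"y":-0.159,"z":0.32,"wx":0,"wy":0,"wz":-0.138},{"claw":0.42,"x":0.074,"y":-0.159,"z":0.44,"wx":0,"wy":0,"wz":-0.138},{"claw":0.42,"x":0.074,"y":-0.159,"z":0.55,"wx":0,"wy":0,"wz":-0.138},{"claw":0.42,"x":0.074,"y":-0.159,"z":0.61,"wx":0,"wy":0,"wz":-0.138},{"claw":0.42,"x":0.074,"y":-0.159,"z":0.61,"wx":0,"wy":0,"wz":-0.138},{"claw":0.42,"x":0.074,"y":-0.159,"z":0.61,"wx":0,"wy":0,"wz":-0.138}]'
python3 - <<'E'
from h import *
c=snap('wrist','w10')
go(.5012,-.2715,.003,np.radians(96.3))
f=c['frame'];cv2.imwrite('pics/w10c.png',cv2.resize(f[60:260,200:440,::-1],(720,600)))
E
```

```text
clock: 17.55
ee_pos: [0.5, -0.2725, 0.0327]
orientation: [-0.055, 0.999, -0.001, -0.003]
force: [0.1, -0.4, 0.8]
opening: 0.0364
grip_force: 0.0
xyz [-0.0022  0.005   0.1035] w [-0.0025 -0.0048 -0.0014] rows 0.7457075649320133 0.0351052032013133
```

View pics/w10c.png

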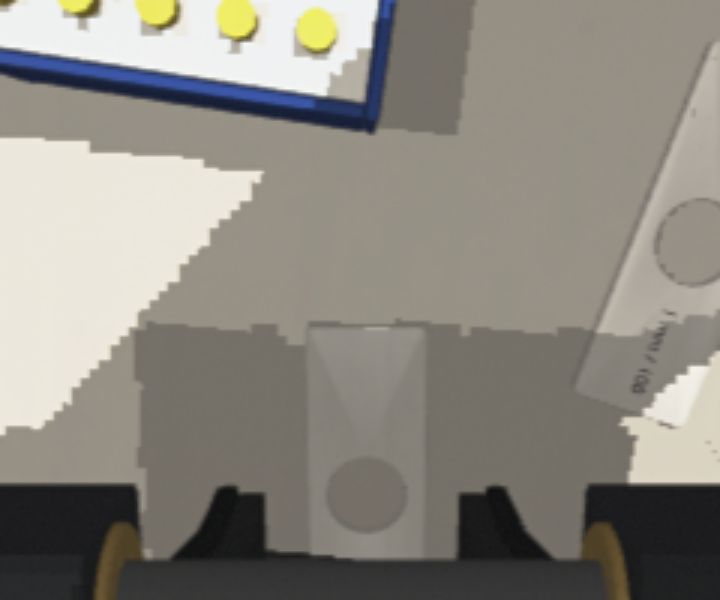

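Slide A sits square between the fingers: its axis is at crop column 366, the finger midpoint at 362.

```bash
python3 -m pendant '[{"claw":0.42,"x":0,"y":0.003,"z":0.05,"wx":0,"wy":0.003,"wz":0},{"claw":0.42,"x":0,"y":0.003,"z":0.09,"wx":0,"wy":0.003,"wz":0},{"claw":0.42,"x":0,"y":0.003,"z":0.096,"wx":0,"wy":0.003,"wz":0},{"claw":0.42,"x":0,"y":0.003,"z":0.096,"wx":0,"wy":0.003,"wz":0},{"claw":0.2,"x":0,"y":0.003,"z":0.096,"wx":0,"wy":0.003,"wz":0},{"claw":0.2,"x":0,"y":0.003,"z":0.096,"wx":0,"wy":0.003,"wz":0},{"claw":0.2,"x":0,"y":0.003,"z":0.096,"wx":0,"wy":0.003,"wz":0},{"claw":0.2,"x":0,"y":0.003,"z":0.096,"wx":0,"wy":0.003,"wz":0}]' 20
python3 -c "
from h import *
print(get_state()['ee_pos'],get_state()['orientation'])"
python3 -m pendant '[{"claw":0.2,"x":0,"y":0,"z":-0.05,"wx":0,"wy":0,"wz":0},{"claw":0.2,"x":0,"y":0,"z":-0.16,"wx":0,"wy":0,"wz":0.05},{"claw":0.2,"x":0,"y":0,"z":-0.28,"wx":0,"wy":0,"wz":0.1},{"claw":0.2,"x":0,"y":0,"z":-0.4,"wx":0,"wy":0,"wz":0.16},{"claw":0.2,"x":0,"y":0,"z":-0.4,"wx":0,"wy":0,"wz":0.16},{"claw":0.2,"x":0,"y":0,"z":-0.4,"wx":0,"wy":0,"wz":0.16}]'
python3 - <<'E'
from h import *
s=get_state();print(s['q'],s['opening'])
go(.6595,-.045,.1,np.radians(89.1))
E
```

```text
clock: 18.27
ee_pos: [0.5, -0.272, 0.0049]
orientation: [-0.054, 0.999, -0.001, -0.003]
force: [1.1, 0.1, 0.2]
opening: 0.0203
grip_force: 0.0
[ 0.49997107 -0.27203224  0.00493586] [-5.41351032e-02  9.98529192e-01 -8.85218406e-04 -2.83881311e-03]
clock: 18.77
ee_pos: [0.5018, -0.2722, 0.1268]
orientation: [0.009, 1.0, -0.001, -0.001]
force: [-0.6, 0.8, -0.9]
opening: 0.0173
grip_force: 0.0
[-0.17265946  0.3387657   0.70960022  1.7587475  -0.2376805   1.13305285
  2.16410574] 0.017282363606113214
xyz [-0.5127  0.7665  0.0862] w [-0.0036 -0.0024 -0.002 ] rows 6.663494622394044 0.029673829318887464
```

The grip closed just above the slide, with the tips at z 4.9 mm. I'll go back and lower.

```bash
python3 -m pendant '[{"claw":0.42,"x":0,"y":0,"z":0,"wx":0,"wy":0,"wz":-0.08},{"claw":0.42,"x":0,"y":0,"z":0.1,"wx":0,"wy":0,"wz":-0.16},{"claw":0.42,"x":0,"y":0,"z":0.2,"wx":0,"wy":0,"wz":-0.16},{"claw":0.42,"x":0,"y":0,"z":0.32,"wx":0,"wy":0,"wz":-0.16},{"claw":0.42,"x":0,"y":0,"z":0.37,"wx":0,"wy":0,"wz":-0.16},{"claw":0.42,"x":0,"y":0,"z":0.37,"wx":0,"wy":0,"wz":-0.16},{"claw":0.42,"x":0,"y":0,"z":0.37,"wx":0,"wy":0,"wz":-0.16}]'
python3 - <<'E'
from h import *
c=snap('wrist','w11')
go(.5005,-.2715,.0015,np.radians(96.3))
f=c['frame'];cv2.imwrite('pics/w11c.png',cv2.resize(f[60:260,200:440,::-1],(480,400)))
E
```

```text
clock: 19.35
ee_pos: [0.4987, -0.2718, 0.0126]
orientation: [-0.054, 0.999, -0.0, -0.005]
force: [0.7, -0.3, 0.1]
opening: 0.0361
grip_force: 0.0
xyz [-0.0031  0.0023  0.0412] w [-0.0019 -0.0086 -0.0023] rows 0.29774997892499483 0.057183382324601816
```

View pics/w11c.png

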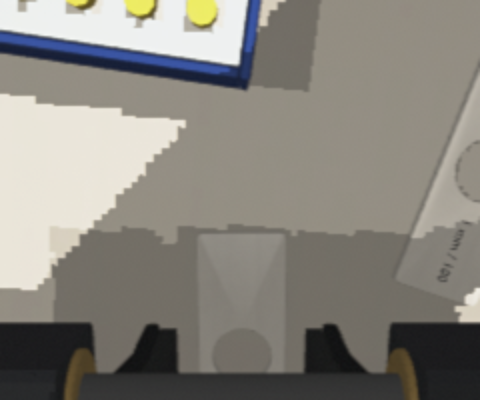

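Slide A is undisturbed, centred at crop column 242 between the fingers (178/306).

```bash
python3 -m pendant '[{"claw":0.42,"x":0,"y":0.002,"z":0.02,"wx":0,"wy":0,"wz":0},{"claw":0.42,"x":0,"y":0.002,"z":0.038,"wx":0,"wy":0,"wz":0},{"claw":0.42,"x":0,"y":0.002,"z":0.038,"wx":0,"wy":0,"wz":0},{"claw":0.42,"x":0,"y":0.002,"z":0.038,"wx":0,"wy":0,"wz":0},{"claw":0.2,"x":0,"y":0.002,"z":0.038,"wx":0,"wy":0,"wz":0},{"claw":0.2,"x":0,"y":0.002,"z":0.038,"wx":0,"wy":0,"wz":0},{"claw":0.2,"x":0,"y":0.002,"z":0.038,"wx":0,"wy":0,"wz":0},{"claw":0.2,"x":0,"y":0.002,"z":0.038,"wx":0,"wy":0,"wz":0}]' 20
```

```text
clock: 20.07
ee_pos: [0.4998, -0.2714, 0.0023]
orientation: [-0.054, 0.999, -0.001, -0.003]
force: [-0.0, 0.4, 1.3]
opening: 0.0249
grip_force: 20.0
```

```bash
python3 -m pendant '[{"claw":0.2,"x":0,"y":0,"z":-0.03,"wx":0,"wy":0,"wz":0},{"claw":0.2,"x":0,"y":0,"z":-0.1,"wx":0,"wy":0,"wz":0.05},{"claw":0.2,"x":0,"y":0,"z":-0.2,"wx":0,"wy":0,"wz":0.1},{"claw":0.2,"x":0,"y":0,"z":-0.3,"wx":0,"wy":0,"wz":0.16},{"claw":0.2,"x":0,"y":0,"z":-0.35,"wx":0,"wy":0,"wz":0.16},{"claw":0.2,"x":0,"y":0,"z":-0.35,"wx":0,"wy":0,"wz":0.16}]'
python3 - <<'E'
from h import *
c=snap('wrist','w12')
print(c['s']['opening'])
go(.6595,-.045,.1,np.radians(89.1))
f=c['frame'];cv2.imwrite('pics/w12c.png',cv2.resize(f[60:260,200:440,::-1],(480,400)))
E
```

```text
clock: 20.57
ee_pos: [0.5021, -0.2723, 0.1113]
orientation: [0.009, 1.0, -0.002, -0.0]
force: [0.8, -0.8, -0.3]
opening: 0.025
grip_force: 20.0
0.024953941010620685
xyz [-0.5142  0.7643  0.0274] w [-0.0034 -0.0033 -0.0019] rows 6.630209491241794 0.03239652564399781
```

```bash
python3 -m pendant '[{"claw":0.2,"x":-0.05,"y":0.08,"z":0,"wx":0,"wy":0,"wz":0},{"claw":0.2,"x":-0.12,"y":0.18,"z":0,"wx":0,"wy":0,"wz":0},{"claw":0.2,"x":-0.19,"y":0.28,"z":0,"wx":0,"wy":0,"wz":0},{"claw":0.2,"x":-0.26,"y":0.38,"z":0,"wx":0,"wy":0,"wz":0},{"claw":0.2,"x":-0.33,"y":0.49,"z":0,"wx":0,"wy":0,"wz":0},{"claw":0.2,"x":-0.4,"y":0.6,"z":0,"wx":0,"wy":0,"wz":0},{"claw":0.2,"x":-0.46,"y":0.7,"z":0,"wx":0,"wy":0,"wz":0},{"claw":0.2,"x":-0.508,"y":0.765,"z":0,"wx":0,"wy":0,"wz":0}]'
python3 -m pendant '[{"claw":0.2,"x":0,"y":0,"z":0.05,"wx":0,"wy":0,"wz":0},{"claw":0.2,"x":0,"y":0,"z":0.15,"wx":0,"wy":0,"wz":0},{"claw":0.2,"x":0,"y":0,"z":0.21,"wx":0,"wy":0,"wz":0},{"claw":0.2,"x":0,"y":0,"z":0.21,"wx":0,"wy":0,"wz":0},{"claw":0.2,"x":0,"y":0,"z":0.21,"wx":0,"wy":0,"wz":0},{"claw":0.2,"x":0,"y":0,"z":0.21,"wx":0,"wy":0,"wz":0}]'
python3 - <<'E'
from h import *
print(get_state()['opening'])
go(.658,-.045,.026,np.radians(89.1))
E
```

```text
clock: 21.28
ee_pos: [0.6573, -0.0396, 0.1041]
orientation: [0.007, 1.0, -0.0, -0.004]
force: [0.1, 0.6, -0.1]
opening: 0.0248
grip_force: 20.0
clock: 21.78
ee_pos: [0.6566, -0.0448, 0.0436]
orientation: [0.009, 1.0, -0.001, -0.003]
force: [-0.5, 0.5, 0.6]
opening: 0.0246
grip_force: 20.0
0.02457236719989277
xyz [-0.0049 -0.0006  0.0585] w [-0.0027 -0.007  -0.0025] rows 0.42258776367756423 0.049481740582370155
```

```bash
python3 -m pendant '[{"claw":0.2,"x":-0.004,"y":-0.001,"z":0.02,"wx":-0.002,"wy":-0.004,"wz":-0.002},{"claw":0.2,"x":-0.004,"y":-0.001,"z":0.035,"wx":-0.002,"wy":-0.004,"wz":-0.002},{"claw":0.2,"x":-0.004,"y":-0.001,"z":0.05,"wx":-0.002,"wy":-0.004,"wz":-0.002},{"claw":0.2,"x":-0.004,"y":-0.001,"z":0.058,"wx":-0.002,"wy":-0.004,"wz":-0.002},{"claw":0.2,"x":-0.004,"y":-0.001,"z":0.058,"wx":-0.002,"wy":-0.004,"wz":-0.002},{"claw":0.2,"x":-0.004,"y":-0.001,"z":0.058,"wx":-0.002,"wy":-0.004,"wz":-0.002}]'
python3 - <<'E'
from h import *
go(.658,-.045,.026,np.radians(89.1))
E
```

```text
clock: 22.28
ee_pos: [0.6573, -0.0448, 0.0253]
orientation: [0.008, 1.0, -0.0, -0.002]
force: [-0.6, 0.5, 1.8]
opening: 0.025
grip_force: 20.0
xyz [-0.0024 -0.0008 -0.0022] w [-0.0004 -0.004  -0.0001] rows 0.02377348101848586 0.025407889122044062
```

```bash
python3 -m pendant '[{"claw":0.36,"x":0,"y":0,"z":0,"wx":0,"wy":0,"wz":0},{"claw":0.36,"x":0,"y":0,"z":0,"wx":0,"wy":0,"wz":0},{"claw":0.36,"x":0,"y":0,"z":0,"wx":0,"wy":0,"wz":0},{"claw":0.36,"x":0,"y":0,"z":-0.1,"wx":0,"wy":0,"wz":0},{"claw":0.36,"x":0,"y":0,"z":-0.22,"wx":0,"wy":0,"wz":0},{"claw":0.36,"x":0.02,"y":-0.05,"z":-0.33,"wx":0,"wy":0,"wz":0.05},{"claw":0.42,"x":0.07,"y":-0.12,"z":-0.4,"wx":0,"wy":0,"wz":0.1},{"claw":0.42,"x":0.13,"y":-0.2,"z":-0.43,"wx":0,"wy":0,"wz":0.15}]'
python3 - <<'E'
from h import *
np.set_printoptions(precision=4,suppress=True)
c=snap('wrist','w13'); print(c['s']['q'])
go(.4389,-.209,.15,np.radians(77.7))
E
```

```text
clock: 22.95
ee_pos: [0.6195, -0.104, 0.1579]
orientation: [0.067, 0.998, -0.0, 0.001]
force: [1.4, -0.3, 0.4]
opening: 0.0352
grip_force: 0.0
[-0.4181  0.4361  0.6737  1.5696 -0.283   1.2335  1.7413]
xyz [ 0.536  -0.4049  0.0295] w [-0.0037  0.0017  0.0892] rows 4.8372043321332105 0.5611423040055871
```

```bash
python3 -m pendant '[{"claw":0.42,"x":0.08,"y":-0.09,"z":-0.05,"wx":0,"wy":0,"wz":0.03},{"claw":0.42,"x":0.16,"y":-0.19,"z":-0.1,"wx":0,"wy":0,"wz":0.06},{"claw":0.42,"x":0.24,"y":-0.29,"z":-0.15,"wx":0,"wy":0,"wz":0.089},{"claw":0.42,"x":0.28,"y":-0.38,"z":-0.17,"wx":0,"wy":0,"wz":0.089},{"claw":0.42,"x":0.28,"y":-0.4,"z":-0.17,"wx":0,"wy":0,"wz":0.089},{"claw":0.42,"x":0.28,"y":-0.4,"z":-0.17,"wx":0,"wy":0,"wz":0.089},{"claw":0.42,"x":0.28,"y":-0.4,"z":-0.17,"wx":0,"wy":0,"wz":0.089}]'
cat > det.py <<'E'
from h import *
def slides(c,z=.004,lo=15):
    g=cv2.cvtColor(c["frame"],cv2.COLOR_RGB2GRAY); out=[]
    g=cv2.resize(g,None,fx=3,fy=3,interpolation=cv2.INTER_CUBIC)
    e=cv2.dilate(cv2.Canny(g,lo,lo*3),np.ones((3,3)))
    for ct in cv2.findContours(e,cv2.RETR_LIST,cv2.CHAIN_APPROX_NONE)[0]:
        r=cv2.minAreaRect(ct); b=cv2.boxPoints(r)
        p=ray(c,(b-1)/3,z)[:,:2]; a,d=p[1]-p[0],p[2]-p[1]
        if np.linalg.norm(a)>np.linalg.norm(d): a,d=d,a
        if .021<np.linalg.norm(a)<.03 and .066<np.linalg.norm(d)<.085:
            out.append((p.mean(0).round(4),(np.degrees(np.arctan2(d[1],d[0]))+90)%180-90,np.linalg.norm(a),np.linalg.norm(d)))
    return out
E
python3 - <<'E'
from det import *
c=snap('wrist','w14'); print(c['s']['ee_pos'],proj(c,[[.4389,-.2071,.004],[.5012,-.27,.004]]))
for lo in(8,15,25): print(lo,*slides(c,lo=lo),sep="\n")
E
```

```text
clock: 23.58
ee_pos: [0.5191, -0.2111, 0.2054]
orientation: [0.101, 0.995, -0.0, -0.002]
force: [0.6, 0.7, -0.1]
opening: 0.0363
grip_force: 0.0
[ 0.51911082 -0.21109901  0.20536876] [[308.97647764 107.77041925]
 [269.16792056 170.84514669]]
8
(array([ 0.4385, -0.2082]), np.float64(-12.696811356311912), np.float64(0.024731322151690188), np.float64(0.0754196789881041))
15
(array([ 0.4385, -0.208 ]), np.float64(-11.202749567662408), np.float64(0.024897300689656142), np.float64(0.0755066865219135))
25
```

```bash
python3 -c "
from h import *
go(.4387,-.2092,.0015,np.radians(77.7))"
```

```text
xyz [ 0.2617 -0.0497  0.6797] w [-0.001  -0.0047  0.0165] rows 5.251983371880322 0.10781869506953963
```

```bash
python3 -m pendant '[{"claw":0.42,"x":0.08,"y":-0.02,"z":0.06,"wx":0,"wy":0,"wz":0.016},{"claw":0.42,"x":0.17,"y":-0.04,"z":0.14,"wx":0,"wy":0,"wz":0.016},{"claw":0.42,"x":0.24,"y":-0.05,"z":0.24,"wx":0,"wy":0,"wz":0.016},{"claw":0.42,"x":0.262,"y":-0.05,"z":0.36,"wx":0,"wy":0,"wz":0.016},{"claw":0.42,"x":0.262,"y":-0.05,"z":0.48,"wx":0,"wy":0,"wz":0.016},{"claw":0.42,"x":0.262,"y":-0.05,"z":0.58,"wx":0,"wy":0,"wz":0.016},{"claw":0.42,"x":0.262,"y":-0.05,"z":0.61,"wx":0,"wy":0,"wz":0.016},{"claw":0.42,"x":0.262,"y":-0.05,"z":0.61,"wx":0,"wy":0,"wz":0.016}]'
python3 -m pendant '[{"claw":0.42,"x":0,"y":0,"z":0,"wx":0,"wy":0,"wz":0},{"claw":0.42,"x":0,"y":0,"z":0,"wx":0,"wy":0,"wz":0}]'
python3 -c "
from h import *
c=snap('wrist','w15')
go(.4387,-.2092,.0015,np.radians(77.7))
# image columns where the slide's far edges lie
from det import *
print(proj(c,[[.4387,-.2078,.004]]))"
```

```text
clock: 24.3
ee_pos: [0.4369, -0.2094, 0.0209]
orientation: [0.107, 0.994, -0.001, -0.004]
force: [-0.4, -0.6, 0.2]
opening: 0.0362
grip_force: 0.0
clock: 24.47
ee_pos: [0.4396, -0.2109, 0.0245]
orientation: [0.107, 0.994, -0.001, -0.0]
force: [1.3, 0.8, 0.1]
opening: 0.0366
grip_force: 0.0
xyz [0.0043 0.0049 0.0771] w [-0.0012 -0.0003 -0.0011] rows 0.5563142047385745 0.01014934647072852
[[323.24104676 225.04150278]]
```

```bash
python3 -m pendant '[{"claw":0.42,"x":0.003,"y":0.004,"z":0.03,"wx":0,"wy":0,"wz":0},{"claw":0.42,"x":0.003,"y":0.004,"z":0.06,"wx":0,"wy":0,"wz":0},{"claw":0.42,"x":0.003,"y":0.004,"z":0.075,"wx":0,"wy":0,"wz":0},{"claw":0.42,"x":0.003,"y":0.004,"z":0.075,"wx":0,"wy":0,"wz":0},{"claw":0.2,"x":0.003,"y":0.004,"z":0.075,"wx":0,"wy":0,"wz":0},{"claw":0.2,"x":0.003,"y":0.004,"z":0.075,"wx":0,"wy":0,"wz":0},{"claw":0.2,"x":0.003,"y":0.004,"z":0.075,"wx":0,"wy":0,"wz":0},{"claw":0.2,"x":0.003,"y":0.004,"z":0.075,"wx":0,"wy":0,"wz":0}]' 20
python3 -m pendant '[{"claw":0.2,"x":0,"y":0,"z":-0.03,"wx":0,"wy":0,"wz":0},{"claw":0.2,"x":0,"y":0,"z":-0.1,"wx":0,"wy":0,"wz":-0.05},{"claw":0.2,"x":0,"y":0,"z":-0.2,"wx":0,"wy":0,"wz":-0.13},{"claw":0.2,"x":0,"y":0,"z":-0.3,"wx":0,"wy":0,"wz":-0.21},{"claw":0.2,"x":0,"y":0,"z":-0.4,"wx":0,"wy":0,"wz":-0.253},{"claw":0.2,"x":0,"y":0,"z":-0.4,"wx":0,"wy":0,"wz":-0.253}]'
python3 -c "
from h import *
print(get_state()['opening'])
go(.66,.0068,.1,np.radians(89.1))"
```

```text
clock: 25.18
ee_pos: [0.4378, -0.2093, 0.0005]
orientation: [0.108, 0.994, -0.0, -0.001]
force: [1.5, 1.8, 3.1]
opening: 0.0257
grip_force: 20.7
clock: 25.68
ee_pos: [0.44, -0.2108, 0.1256]
orientation: [0.008, 1.0, -0.001, 0.002]
force: [0.9, -0.7, -0.7]
opening: 0.0256
grip_force: 20.0
0.025584532882531826
xyz [-0.721   0.7373  0.0872] w [-0.0018  0.0049 -0.0007] rows 7.445484622822046 0.03308060668905791
```

```bash
python3 -m pendant '[{"claw":0.2,"x":-0.08,"y":0.04,"z":-0.02,"wx":0,"wy":0.002,"wz":0},{"claw":0.2,"x":-0.2,"y":0.08,"z":-0.02,"wx":0,"wy":0.002,"wz":0},{"claw":0.2,"x":-0.32,"y":0.12,"z":-0.02,"wx":0,"wy":0.002,"wz":0},{"claw":0.2,"x":-0.44,"y":0.17,"z":-0.02,"wx":0,"wy":0.002,"wz":0},{"claw":0.2,"x":-0.56,"y":0.23,"z":-0.02,"wx":0,"wy":0.002,"wz":0},{"claw":0.2,"x":-0.66,"y":0.3,"z":-0.02,"wx":0,"wy":0.002,"wz":0},{"claw":0.2,"x":-0.72,"y":0.4,"z":-0.02,"wx":0,"wy":0.002,"wz":0},{"claw":0.2,"x":-0.72,"y":0.52,"z":0,"wx":0,"wy":0.002,"wz":0}]'
python3 -m pendant '[{"claw":0.2,"x":0,"y":0.11,"z":0,"wx":0,"wy":0,"wz":0},{"claw":0.2,"x":0,"y":0.22,"z":0.05,"wx":0,"wy":0,"wz":0},{"claw":0.2,"x":0,"y":0.22,"z":0.15,"wx":0,"wy":0,"wz":0},{"claw":0.2,"x":0,"y":0.22,"z":0.25,"wx":0,"wy":0,"wz":0},{"claw":0.2,"x":0,"y":0.22,"z":0.25,"wx":0,"wy":0,"wz":0},{"claw":0.2,"x":0,"y":0.22,"z":0.25,"wx":0,"wy":0,"wz":0}]'
python3 - <<'E'
from h import *
c=snap('wrist','w16'); f=c['frame'];cv2.imwrite('pics/w16c.png',cv2.resize(f[60:240,160:480,::-1],(800,450)))
print(get_state()['opening'])
go(.6592,.0068,.0245,np.radians(89.1))
E
```

```text
clock: 26.35
ee_pos: [0.6591, -0.0577, 0.1198]
orientation: [0.01, 1.0, -0.002, -0.002]
force: [0.1, -0.1, -0.4]
opening: 0.0256
grip_force: 20.0
clock: 26.85
ee_pos: [0.6559, 0.0083, 0.0437]
orientation: [0.009, 1.0, -0.001, -0.004]
force: [1.1, -0.4, 1.2]
opening: 0.0258
grip_force: 20.0
0.025620669816328958
xyz [-0.0066 -0.0036  0.0702] w [-0.0017 -0.0062 -0.0036] rows 0.5080178592143032 0.04645402984313912
```

View pics/w16c.png

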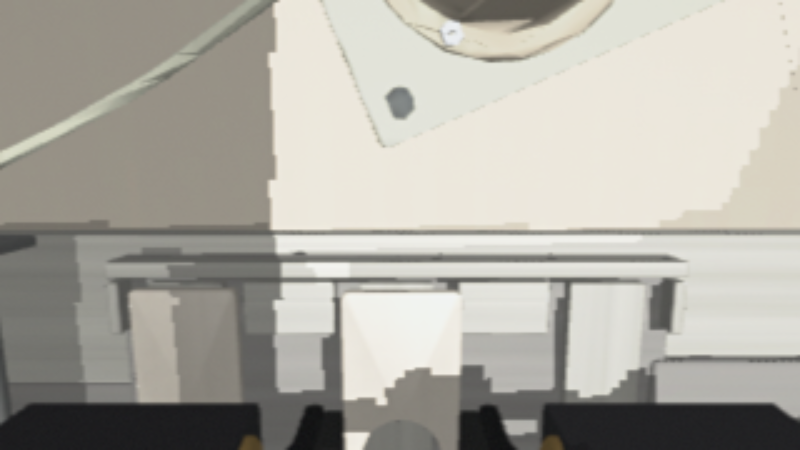

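Slide A (columns 130-240) lies square in pocket_0, and slide B (342-462) hangs over the middle pocket. Now I'll lower it.

```bash
python3 -m pendant '[{"claw":0.2,"x":-0.008,"y":-0.003,"z":0.03,"wx":-0.002,"wy":-0.004,"wz":-0.003},{"claw":0.2,"x":-0.008,"y":-0.003,"z":0.045,"wx":-0.002,"wy":-0.004,"wz":-0.003},{"claw":0.2,"x":-0.008,"y":-0.003,"z":0.058,"wx":-0.002,"wy":-0.004,"wz":-0.003},{"claw":0.2,"x":-0.008,"y":-0.003,"z":0.066,"wx":-0.002,"wy":-0.004,"wz":-0.003},{"claw":0.2,"x":-0.008,"y":-0.003,"z":0.066,"wx":-0.002,"wy":-0.004,"wz":-0.003},{"claw":0.2,"x":-0.008,"y":-0.003,"z":0.066,"wx":-0.002,"wy":-0.004,"wz":-0.003}]'
python3 - <<'E'
from h import *
go(.6592,.0068,.0238,np.radians(89.1))
E
```

```text
clock: 27.4
ee_pos: [0.6596, 0.0079, 0.025]
orientation: [0.007, 1.0, 0.001, -0.001]
force: [-0.0, 0.0, 0.2]
opening: 0.0256
grip_force: 20.0
xyz [ 0.0012 -0.0037  0.004 ] w [ 0.0014 -0.002   0.0009] rows 0.04046206141276068 0.016402336152064035
```

```bash
python3 -m pendant '[{"claw":0.2,"x":0,"y":-0.003,"z":0.001,"wx":0,"wy":0,"wz":0},{"claw":0.2,"x":0,"y":-0.003,"z":0.004,"wx":0,"wy":0,"wz":0},{"claw":0.2,"x":0,"y":-0.003,"z":0.004,"wx":0,"wy":0,"wz":0},{"claw":0.2,"x":0,"y":-0.003,"z":0.004,"wx":0,"wy":0,"wz":0}]'
python3 -m pendant '[{"claw":0.36,"x":0,"y":0,"z":0,"wx":0,"wy":0,"wz":0},{"claw":0.36,"x":0,"y":0,"z":0,"wx":0,"wy":0,"wz":0},{"claw":0.36,"x":0,"y":0,"z":0,"wx":0,"wy":0,"wz":0},{"claw":0.36,"x":0,"y":0,"z":-0.1,"wx":0,"wy":0,"wz":0},{"claw":0.36,"x":-0.02,"y":0,"z":-0.22,"wx":0,"wy":0,"wz":0},{"claw":0.36,"x":-0.06,"y":0.02,"z":-0.33,"wx":0,"wy":0,"wz":0},{"claw":0.42,"x":-0.1,"y":0.05,"z":-0.42,"wx":0,"wy":0,"wz":0},{"claw":0.42,"x":-0.1,"y":0.05,"z":-0.42,"wx":0,"wy":0,"wz":0}]'
python3 -m pendant '[{"claw":0.42,"x":0,"y":0,"z":0,"wx":0,"wy":0,"wz":0},{"claw":0.42,"x":0,"y":0,"z":0,"wx":0,"wy":0,"wz":0}]'
python3 - <<'E'
from det import *
c=snap('wrist','w17'); f=c['frame'];cv2.imwrite('pics/w17c.png',cv2.resize(f[60:240,140:460,::-1],(800,450),interpolation=cv2.INTER_CUBIC))
for lo in(8,15,25): print(lo,*slides(c,.027,lo),sep="\n")
go(.661,.1226,.1,np.radians(89.1))
E
```

```text
clock: 27.73
ee_pos: [0.6596, 0.007, 0.0238]
orientation: [0.007, 1.0, 0.001, -0.001]
force: [0.2, 0.1, 0.1]
opening: 0.0254
grip_force: 20.0
clock: 28.4
ee_pos: [0.6942, 0.0235, 0.1561]
orientation: [0.006, 1.0, 0.001, 0.004]
force: [-0.4, 0.2, 0.1]
opening: 0.035
grip_force: 0.0
clock: 28.57
ee_pos: [0.6894, 0.0213, 0.1488]
orientation: [0.008, 1.0, 0.0, -0.001]
force: [-0.5, -1.2, -0.9]
opening: 0.0364
grip_force: 0.0
8
(array([0.7961, 0.0198]), np.float64(89.45291282858369), np.float64(0.02987970328702839), np.float64(0.08398272292973373))
(array([ 0.7055, -0.2115]), np.float64(66.85991939900498), np.float64(0.02783587400893656), np.float64(0.07211446312704631))
(array([0.6657, 0.0349]), np.float64(1.569376731122162), np.float64(0.026604047240081977), np.float64(0.06631929599849708))
(array([ 0.659 , -0.0444]), np.float64(-0.9390848106449425), np.float64(0.02581076860372409), np.float64(0.07625900942942371))
(array([0.6595, 0.0081]), np.float64(0.6271526027843635), np.float64(0.026094815855664148), np.float64(0.07775506275522195))
(array([0.6371, 0.2148]), np.float64(6.5917771215
[... 729 characters left out ...]
), np.float64(67.48830344136798), np.float64(0.027954688806693866), np.float64(0.07820316231906727))
(array([0.6595, 0.0081]), np.float64(0.6271526027843635), np.float64(0.026094815855664148), np.float64(0.07775506275522195))
(array([0.6597, 0.0349]), np.float64(1.5693260104849003), np.float64(0.02631940824981668), np.float64(0.07828965864576391))
(array([0.6323, 0.2016]), np.float64(-13.952974578842827), np.float64(0.026480815632193205), np.float64(0.07500736258163095))
(array([0.6268, 0.2352]), np.float64(-11.716402073023914), np.float64(0.02327241618759978), np.float64(0.07778578308306461))
xyz [0.0981 0.3365 0.1618] w [ 0.0011 -0.0046  0.0005] rows 2.7771926373083144 0.029550818086431774
```

View pics/w17c.png

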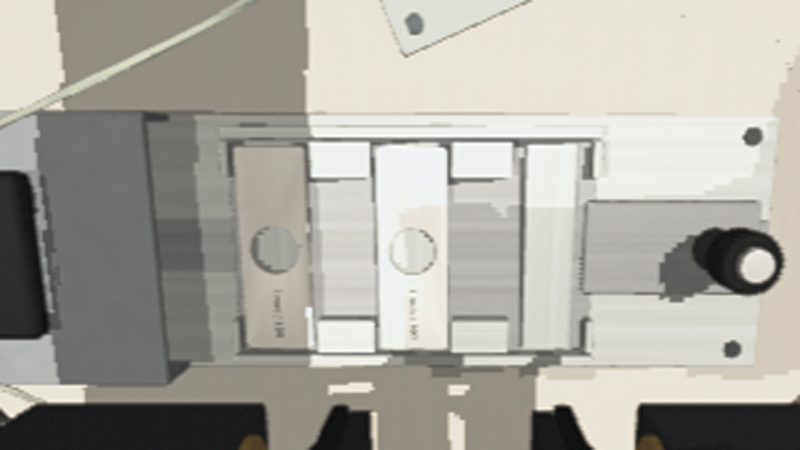

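Both fresh slides lie flat and square in pockets 0 and 1 (crop (272,248) and (412,248)), and the knob cap is at (757,266). Back to the knob.

```bash
python3 -m pendant '[{"claw":0.42,"x":0.06,"y":0.12,"z":0,"wx":0,"wy":0,"wz":0},{"claw":0.42,"x":0.096,"y":0.24,"z":0.02,"wx":0,"wy":0,"wz":0},{"claw":0.42,"x":0.096,"y":0.336,"z":0.1,"wx":0,"wy":0,"wz":0},{"claw":0.42,"x":0.096,"y":0.336,"z":0.16,"wx":0,"wy":0,"wz":0},{"claw":0.42,"x":0.096,"y":0.336,"z":0.16,"wx":0,"wy":0,"wz":0},{"claw":0.42,"x":0.096,"y":0.336,"z":0.28,"wx":0,"wy":0,"wz":0},{"claw":0.42,"x":0.096,"y":0.336,"z":0.38,"wx":0,"wy":0,"wz":0},{"claw":0.42,"x":0.096,"y":0.336,"z":0.39,"wx":0,"wy":0,"wz":0}]'
python3 -m pendant '[{"claw":0.42,"x":0,"y":0,"z":0,"wx":0,"wy":0,"wz":0},{"claw":0.42,"x":0,"y":0,"z":0,"wx":0,"wy":0,"wz":0}]'
python3 -c "
from h import *
go(.662,.1226,.029,np.radians(89.1))"
```

```text
clock: 29.28
ee_pos: [0.659, 0.1205, 0.0276]
orientation: [0.008, 1.0, -0.001, -0.005]
force: [-1.5, -0.7, -1.0]
opening: 0.0363
grip_force: 0.0
clock: 29.45
ee_pos: [0.6633, 0.1216, 0.0345]
orientation: [0.008, 1.0, 0.0, -0.0]
force: [0.3, -0.7, 0.7]
opening: 0.0366
grip_force: 0.0
xyz [0.0045 0.0032 0.0185] w [ 0.0009 -0.0004 -0.0009] rows 0.13868850985269476 0.008437934138141704
```

```bash
python3 -m pendant '[{"claw":0.42,"x":0.002,"y":0.003,"z":0.015,"wx":0,"wy":0,"wz":0},{"claw":0.42,"x":0.002,"y":0.003,"z":0.015,"wx":0,"wy":0,"wz":0},{"claw":0.1,"x":0.002,"y":0.003,"z":0.015,"wx":0,"wy":0,"wz":0},{"claw":0.1,"x":0.002,"y":0.003,"z":0.015,"wx":0,"wy":0,"wz":0},{"claw":0.1,"x":0.002,"y":0.003,"z":0.015,"wx":0,"wy":0,"wz":0},{"claw":0.1,"x":0.002,"y":0.003,"z":0.015,"wx":0,"wy":0,"wz":0}]' 50
python3 -m pendant '[{"claw":0.1,"x":0,"y":0,"z":-0.015,"wx":0,"wy":0,"wz":0},{"claw":0.1,"x":0,"y":0,"z":-0.029,"wx":0,"wy":0,"wz":0},{"claw":0.1,"x":0,"y":0,"z":-0.029,"wx":0,"wy":0,"wz":0},{"claw":0.1,"x":0,"y":0,"z":-0.029,"wx":0,"wy":0,"wz":0},{"claw":0.1,"x":0,"y":0,"z":-0.029,"wx":0,"wy":0,"wz":0}]'
```

```text
clock: 29.95
ee_pos: [0.6621, 0.1237, 0.0288]
orientation: [0.007, 1.0, 0.001, -0.0]
force: [-0.9, -0.4, 2.9]
opening: 0.0199
grip_force: 50.0
clock: 30.37
ee_pos: [0.662, 0.1237, 0.0366]
orientation: [0.007, 1.0, 0.0, -0.001]
force: [5.9, 0.0, -10.1]
opening: 0.0198
grip_force: 50.0
```

```bash
python3 -m pendant '[{"claw":0.1,"x":0,"y":-0.03,"z":0,"wx":0,"wy":0,"wz":0},{"claw":0.1,"x":0,"y":-0.08,"z":0,"wx":0,"wy":0,"wz":0},{"claw":0.1,"x":0,"y":-0.14,"z":0,"wx":0,"wy":0,"wz":0},{"claw":0.1,"x":0,"y":-0.2,"z":0,"wx":0,"wy":0,"wz":0},{"claw":0.1,"x":0,"y":-0.26,"z":0,"wx":0,"wy":0,"wz":0},{"claw":0.1,"x":0,"y":-0.32,"z":0,"wx":0,"wy":0,"wz":0},{"claw":0.1,"x":0,"y":-0.38,"z":0,"wx":0,"wy":0,"wz":0},{"claw":0.1,"x":0,"y":-0.43,"z":0,"wx":0,"wy":0,"wz":0}]'
python3 -m pendant '[{"claw":0.1,"x":0,"y":-0.04,"z":0,"wx":0,"wy":0,"wz":0},{"claw":0.1,"x":0,"y":-0.075,"z":0,"wx":0,"wy":0,"wz":0},{"claw":0.1,"x":0,"y":-0.1,"z":0,"wx":0,"wy":0,"wz":0},{"claw":0.1,"x":0,"y":-0.115,"z":0,"wx":0,"wy":0,"wz":0},{"claw":0.1,"x":0,"y":-0.12,"z":0,"wx":0,"wy":0,"wz":0},{"claw":0.1,"x":0,"y":-0.12,"z":0,"wx":0,"wy":0,"wz":0},{"claw":0.1,"x":0,"y":-0.12,"z":0,"wx":0,"wy":0,"wz":0}]'
```

```text
clock: 31.03
ee_pos: [0.6598, -0.0059, 0.0365]
orientation: [0.007, 1.0, 0.001, -0.001]
force: [5.2, 2.7, -9.7]
opening: 0.02
grip_force: 50.0
clock: 31.62
ee_pos: [0.6593, -0.0412, 0.0367]
orientation: [0.007, 1.0, 0.0, -0.001]
force: [3.8, -1.6, -9.0]
opening: 0.0202
grip_force: 50.0
```

Now at y = -0.0412, the inner hole. Lower and release.

```bash
python3 -m pendant '[{"claw":0.1,"x":0,"y":0,"z":0.01,"wx":0,"wy":0,"wz":0},{"claw":0.1,"x":0,"y":0,"z":0.02,"wx":0,"wy":0,"wz":0},{"claw":0.1,"x":0,"y":0,"z":0.028,"wx":0,"wy":0,"wz":0},{"claw":0.1,"x":0,"y":0,"z":0.028,"wx":0,"wy":0,"wz":0},{"claw":0.1,"x":0,"y":0,"z":0.028,"wx":0,"wy":0,"wz":0}]'
python3 -m pendant '[{"claw":0.42,"x":0,"y":0,"z":0,"wx":0,"wy":0,"wz":0},{"claw":0.42,"x":0,"y":0,"z":0,"wx":0,"wy":0,"wz":0},{"claw":0.42,"x":0,"y":0,"z":0,"wx":0,"wy":0,"wz":0}]'
python3 -c "
from h import *
go(.661,-.0415,.2,np.radians(89.1))"
```

```text
clock: 32.03
ee_pos: [0.6594, -0.041, 0.0288]
orientation: [0.007, 1.0, 0.001, -0.001]
force: [-2.2, 0.4, 0.6]
opening: 0.0203
grip_force: 50.0
clock: 32.28
ee_pos: [0.6599, -0.0411, 0.0288]
orientation: [0.007, 1.0, 0.001, -0.0]
force: [0.5, 0.0, -0.6]
opening: 0.032
grip_force: 0.0
xyz [-3.300e-03 -5.000e-04 -5.705e-01] w [ 0.0016 -0.0005  0.0011] rows 4.104572790558149 0.012730997220363627
```

```bash
python3 -m pendant '[{"claw":0.1,"x":0,"y":0,"z":0,"wx":0,"wy":0,"wz":0},{"claw":0.1,"x":0,"y":0,"z":0,"wx":0,"wy":0,"wz":0},{"claw":0.1,"x":0,"y":0,"z":0,"wx":0,"wy":0,"wz":0},{"claw":0.1,"x":0,"y":0.006,"z":0,"wx":0,"wy":0,"wz":0},{"claw":0.1,"x":0,"y":0.012,"z":0,"wx":0,"wy":0,"wz":0},{"claw":0.1,"x":0,"y":0.012,"z":0,"wx":0,"wy":0,"wz":0}]' 20
python3 -m pendant '[{"claw":0.1,"x":0,"y":-0.012,"z":0,"wx":0,"wy":0,"wz":0},{"claw":0.1,"x":0,"y":-0.012,"z":0,"wx":0,"wy":0,"wz":0}]'
python3 -m pendant '[{"claw":0.42,"x":0,"y":0,"z":0,"wx":0,"wy":0,"wz":0},{"claw":0.42,"x":0,"y":0,"z":0,"wx":0,"wy":0,"wz":0},{"claw":0.42,"x":0,"y":0,"z":0,"wx":0,"wy":0,"wz":0},{"claw":0.42,"x":0,"y":0,"z":-0.1,"wx":0,"wy":0,"wz":0},{"claw":0.42,"x":0,"y":0,"z":-0.22,"wx":0,"wy":0,"wz":0},{"claw":0.42,"x":0,"y":0,"z":-0.34,"wx":0,"wy":0,"wz":0},{"claw":0.42,"x":0,"y":0,"z":-0.45,"wx":0,"wy":0,"wz":0},{"claw":0.42,"x":0,"y":0,"z":-0.45,"wx":0,"wy":0,"wz":0}]'
```

```text
clock: 32.78
ee_pos: [0.6595, -0.0403, 0.0285]
orientation: [0.008, 1.0, -0.001, -0.0]
force: [1.4, -7.3, -1.2]
opening: 0.021
grip_force: 20.0
clock: 32.95
ee_pos: [0.6595, -0.0418, 0.0285]
orientation: [0.008, 1.0, 0.001, -0.001]
force: [0.8, -0.7, 0.2]
opening: 0.0207
grip_force: 20.0
clock: 33.62
ee_pos: [0.6627, -0.0418, 0.1709]
orientation: [0.007, 1.0, 0.001, 0.004]
force: [0.1, -1.0, 0.6]
opening: 0.0363
grip_force: 0.0
```

The carriage is locked: a 3.6 mm nudge met 7 N and it barely moved. The arm is clear, so I'm handing in.

```bash
python3 -m pendant '[{"claw":0.42,"x":0,"y":0,"z":0,"wx":0,"wy":0,"wz":0},{"claw":0.42,"x":0,"y":0,"z":0,"wx":0,"wy":0,"wz":0},{"claw":0.42,"x":0,"y":0,"z":0,"wx":0,"wy":0,"wz":0},{"claw":0.42,"x":0,"y":0,"z":0,"wx":0,"wy":0,"wz":0}]'
python3 -c "
from plant import *
print(close_job())"
```

```text
clock: 33.95
ee_pos: [0.6589, -0.0412, 0.162]
orientation: [0.007, 1.0, 0.001, -0.002]
force: [-0.9, 0.4, -0.2]
opening: 0.0362
grip_force: 0.0
the job is handed in; nothing more can be done
None
```

I handed the job in at about 34 s: both finished slides are in the tray, both fresh slides found are seated in pockets 0 and 1, and the carriage is back under the hood with the plunger locked in the inner hole; the hand-in returned no verdict.

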